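Return a pipette to the carousel

TASK

First turn the pipette carousel by the grip bar on top, without spinning it, until its one free fork stands over the index tab on the base. Then take the loose pipette from the bench stand, slide its neck into the free fork until you feel the end of the slot, and lower it gently, keeping it upright all the way, so that its collar drops fully home in the seat and it hangs upright; let go, leaving the free fork over the tab. Never press the pipette hard against the carousel (20 N at most), and leave the other things on the bench where they are.

Things in the scene. Friction and masses are not known exactly. Their poses are not given: they have to be found in the camera images.
- carousel_base: Pipette carousel with all it carries. Fixed round black base, 150 mm across, origin under its centre; an index tab sticks out to 115 mm along the base's -x, roughly towards the robot. A tree turns on it: four level branches 90 degrees apart, each ending in a fork; three hold pipettes that stay (outer edge 130 mm from the axis, tops 268 mm above the bench), one fork is free.
- carousel (a joint): Turn of the tree, rad, positive anticlockwise from above; 0 = the free fork stands exactly over the index tab. It starts between -1.5 and -0.6, turns stiffly (0.12 N m of friction) and stays where it is left; range -3.1 to 3.1.
- carousel_grip (a point): Middle of the grey grip bar on top of the post, on the axis, 250 mm above the bench; turns with the tree. The bar is 60 mm long along the free branch (its x axis), 16 mm thick, from 235 to 265 mm above the bench, with 85 mm of free space around the axis.
- carousel_hub (a point): Point on the tree's axis 180 mm above the bench, level with the seat floor of the free fork; turns with the tree, its -x axis points along the free branch. The free branch telescopes and was set to an unknown length, clamped (it does not give): the fork's seat centre lies 96 to 128 mm from the axis, to be found by feel.
- free_branch (a point): NOT the seat: only the middle of its possible places, 112 mm from the axis. The free fork is level, mouth outward, away from the axis. Slot 20 mm wide, closed at its inner end, flared mouth ending 40 mm outward of the seat centre. Seat 38 mm square, sunk 5 mm: floor 180 mm, rims 185 mm above the bench, 8 mm plate under it. Neck at the slot's end = collar 0.5 mm inward of the seat centre, 2 mm play.
- pipette: Loose pipette, upright, about 90 g, 208 mm long; origin at its lower end, z up its length. From below: tapering tip to 85 mm, round neck of 16 mm diameter to 120 mm, round collar of 34 mm diameter to 126 mm, flat-sided body to 185 mm (30 mm along its x, 24 mm along its y), thin plunger with a 15 mm button to 208 mm. Grip it across the 24 mm flats, 165 mm up. It starts on the bench stand.
- pipette_collar (a point): Centre of the underside of the loose pipette's collar, on its long axis, 120 mm above its lower end; axes as the pipette's. A collar let down short of the slot's inner end lands on the rims, 5 mm too high, and is not home.
- stand: Fixed bench stand, base 95 x 90 mm, origin under the centre of its seat at bench level, with a fork like the carousel's (floor of the seat 140 mm, rims 145 mm above the bench); its mouth faces the stand's own -x, its column stands at +x. The pipette's collar starts in this seat.
- tube_rack: Bystander, leave alone: green tube rack, 75 x 110 x 28 mm; origin under its centre.
- reagent: Bystander, leave alone: small amber bottle, 34 mm across, 65 mm tall; origin under its centre.
- buffer: Bystander, leave alone: white bottle, 66 mm across, 150 mm tall; origin under its centre.
- beaker: Bystander, leave alone: glass beaker, 70 mm across, 90 mm tall; origin under its centre.
- tip_box: Bystander, leave alone: closed tip box, 85 x 120 x 59 mm; origin under its centre.
- jar: Bystander, leave alone: glass jar, 56 mm across, 60 mm tall; origin under its centre.
- cold_block: Bystander, leave alone: aluminium block, 70 x 100 x 30 mm; origin under its centre.

How it is judged:
On the way, in this order (a step that is already met when the one before it is completed fails the run):
1. the free fork stands over the index tab (within 0.12 rad) while the pipette is still on its stand (value of joint carousel between -0.12 and 0.12 rad and horizontal distance between pipette_collar and stand below 0.02 m), for 0.2 s.
2. the pipette is off the bench stand (horizontal distance between pipette_collar and stand above 0.08 m), for 0.1 s.
At the end, for the whole second after the job is handed in: The pipette hangs at rest and let go in the free fork: collar within 2 mm of the seat floor height, within 6 mm of the branch's centre line and 91 to 133 mm from the axis, upright within 0.06 rad; the carousel is at rest with the free fork within 0.17 rad of the index tab (value of joint carousel between -0.17 and 0.17 rad and x of pipette_collar in the frame of carousel_hub between -0.133 and -0.091 m and y of pipette_collar in the frame of carousel_hub between -0.006 and 0.006 m and z of pipette_collar in the frame of carousel_hub between -0.003 and 0.002 m and angle between pipette's own z axis and vertical below 0.06 rad and linear speed of pipette below 0.02 m/s and velocity of joint carousel between -0.05 and 0.05 rad/s); the robot touches nothing.
It fails at once if the pipette is pressed against the carousel with more than 20 N (contact force between pipette and carousel_base above 20 N).
It fails at once if the pipette is tilted more than 0.12 rad (7 degrees) from upright (angle between pipette's own z axis and vertical above 0.12 rad).
It fails at once if the carousel is spun faster than 3 rad/s (velocity of joint carousel above 3 rad/s or velocity of joint carousel below -3 rad/s).
It fails at once if a bystander is moved more than 30 mm or tipped over (distance of any of tube_rack, reagent, buffer, beaker, tip_box, jar, cold_block from where it was at the start of the episode above 0.03 m or angle between any of tube_rack, reagent, buffer, beaker, tip_box, jar, cold_block's own z axis and vertical above 0.5 rad).
It also fails if it takes over 69 s, if anything falls off the work surface, if the arm or the gripper's body presses on something with over 40 N, if the wrist force passes 120 N, or if a joint passes its speed limit or range.

ROBOT

A 6-joint arm with a two-finger parallel gripper is mounted at the origin on the work surface. World frame = base frame: x ahead of the robot, y to its left, z up, the work surface at z = 0. Lengths are in m, angles in rad, forces in N, time in s.
With the tool pointing down it reaches from about 0.4 to 0.825 m from the base axis. Payload 7 kg.
Tool frame: the origin (TCP) lies at the very end of the fingers, on their centre line; the grasp point (between the pads) lies 19 mm behind it; z points along the fingers, y is the direction in which the jaws open and shut (so a half turn about z gives the same grasp; the last joint's range is limited). The gripper opens to 88 mm and grips with 3 to 60 N. Pads are 19 mm wide; open, the fingers measure 130 mm over their backs; the gripper's body (78 mm by 193 mm) begins 47 mm behind the grasp point.
Start: joints at [1.501, 0.359, 0.012, 0, -1.224, -0.288], TCP at [0.236, 0.632, 0.227] pointing down, gripper open.
Joint ranges: [-3.07, 3.07], [-1.43, 2.12], [-1.02, 1.25], [-3.03, 1.67], [-3.05, -0], [-3.03, 3.03]. Speed limits (rad/s): [2.39, 2.39, 3.01, 3.14, 3.14, 3.14].

INTERFACE

Orientations are given as [roll, pitch, yaw] about the fixed x, y, z axes, in that order (R = Rz(yaw) Ry(pitch) Rx(roll)).
In Python, from station import arm gives the robot as it stands.
- The arm moves only by the shell command python3 -m inch 'ROWS' [FORCE]. ROWS is text: rows parted by semicolons, each of 7 numbers parted by spaces: the closure, from 0 (fully open) to 1 (shut), then the shift along the tool's x, y, z each as a share of 300 mm, from -1 to 1, then the turn, a rotation vector about the tool's x, y, z each as a share of 60 degrees, from -1 to 1. In form: grip tx ty tz rx ry rz; .... A call has 1 to 12 rows; each row is the pose to reach, as a shift and turn from the pose commanded when the call began, along the tool's axes at that moment; what a row does not reach only later rows make up. A row lasts 1/10 s, in which the tool goes at most 50 mm and 8.59 degrees, less where a joint would pass 70% of its speed; a pose out of reach is approached as far as the arm can. A call with a number of a shift or a turn outside -1 to 1 is refused whole. A call with a gripper value outside its range is refused whole. The fingers move at their own pace and stop on an object; FORCE is the grip in N (left out, the last holds). Time passes only in rows, so rows that repeat a pose let the fingers close. It gives the time, the measured TCP pose, the force and the opening at its end, in the units of the state.
- arm.get_state(): the state, without advancing time (a new reading comes with each control period).
- arm.grab_frame(name): name is "scene" or "top"; returns a dict with "img" (420x560x3 uint8, red, green, blue), "range_z" (420x560 float32, m along the optical axis (not along the pixel's ray), 0 where there is no reading), "fx", "fy", "cx", "cy" (pixels), "extrinsics" (4x4, takes a point from world to camera coordinates). Camera axes: x right, y up, looking along -z (the intrinsics and any distortion apply to the point x, -y, -z); pixel columns grow to the right and rows downward; lengths in m; the calibration is good to about 2 mm. A picture is of the moment at which its call begins.
- arm.job_done(): hands the job in, once; it reports no verdict.
The state is a dict: "t": time; "q": joint angles; "qd": joint speeds; "joint_efforts": joint torques, N m; "eef_pos": TCP position; "ee_rot": TCP orientation; "force": force on the tool from outside, world axes, zero at the start; "moment": the same for the moment, N m; "width": finger opening in m.
Only numpy, scipy, OpenCV 4.12 (cv2) and the standard library are available. Lean on these libraries where they do the work, as an engineer would, in place of code of your own. Each camera call takes 0.05 s, during which the arm holds its last target.

## Working session

There is one attempt and no reset: what is moved stays moved. The work goes in short steps, Python scripts to look and compute and a shell command to move; the robot and the scene stay as the last step left them, time stands still between calls to the robot, and variables do not carry over. Pictures are saved under pics/ and viewed, and the job is handed in when it is done.

```bash
ls; mkdir -p pics; python3 - <<'E'
from station import arm
import cv2,numpy as np,pickle
s=arm.get_state();print(s)
for n in("scene","top"):
    f=arm.grab_frame(n);cv2.imwrite(f"pics/{n}0.png",f["img"][:,:,::-1]);pickle.dump(f,open(f"{n}0.pkl","wb"));print(n,f["fx"],f["fy"],f["cx"],f["cy"],f["extrinsics"])
E
```

```text
pics
{'t': 0.0, 'q': array([ 1.50109300e+00,  3.59392850e-01,  1.10827437e-02, -3.44907980e-04,
       -1.22404130e+00, -2.88113813e-01]), 'qd': array([ 3.03583147e-04,  1.66145206e-05,  1.88809803e-03,  9.25290776e-04,
        1.09172833e-03, -5.86697862e-04]), 'joint_efforts': array([-1.50132011e-03, -5.82716990e+01,  2.93045533e+01,  6.99728429e+00,
        6.91508059e-03, -1.49643656e-04]), 'eef_pos': array([0.23625514, 0.63181684, 0.22563013]), 'ee_rot': array([ 3.14000953e+00, -1.31039257e-04, -3.57934501e-01]), 'force': array([-0.16880184, -0.01164961, -0.18833046]), 'moment': array([-0.06576774, -0.00173821,  0.04365485]), 'width': 0.08787865324752149}
scene 428.4964221403546 428.4964221403546 280.86686978714914 205.38067718551557 [[-0.42754156  0.90390388 -0.0128837   0.22022912]
 [-0.5611245  -0.25418086  0.78773815  0.18990638]
 [ 0.70876478  0.34402016  0.61587549 -1.47595506]
 [ 0.          0.          0.          1.        ]]
top 424.9114021030252 424.9114021030252 288.4260953480849 215.61668246045963 [[ 1.49092393e-02 -9.99882442e-01  3.58006294e-03  5.74589163e-03]
 [ 9.84327485e-01  1.53063358e-02  1.75684712e-01 -5.44121936e-01]
 [-1.75718856e-01  9.04628937e-04  9.84439975e-01 -1.32612886e+00]
 [ 0.00000000e+00  0.00000000e+00  0.00000000e+00  1.00000000e+00]]
```

View pics/scene0.png

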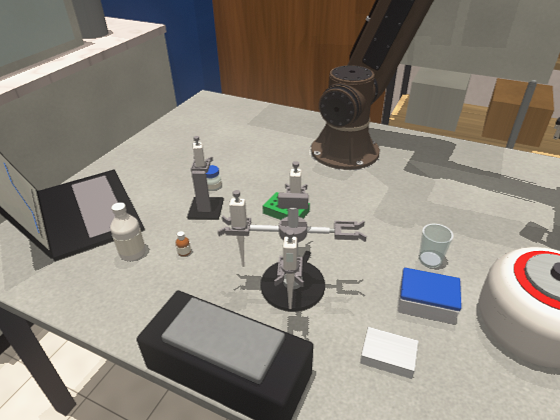

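View pics/top0.png

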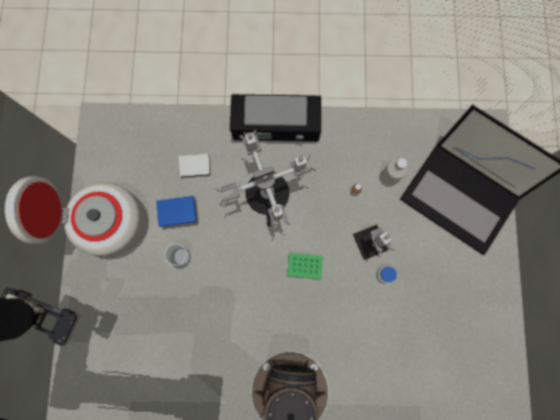

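```bash
cat > h.py <<'E'
import numpy as np,pickle,cv2
def load(n): return pickle.load(open(n+".pkl","rb"))
def ray(f,u,v):
    E=f["extrinsics"];R=E[:3,:3];t=E[:3,3]
    d=np.array([(u-f["cx"])/f["fx"],-(v-f["cy"])/f["fy"],-1.])
    return -R.T@t,R.T@d
def atz(f,u,v,z):
    c,d=ray(f,u,v);return c+d*(z-c[2])/d[2]
def dep(f,u,v):
    c,d=ray(f,u,v);return c+d*f["range_z"][int(round(v)),int(round(u))]
def proj(f,p):
    E=f["extrinsics"];q=E[:3,:3]@np.asarray(p)+E[:3,3]
    return f["cx"]+f["fx"]*q[0]/-q[2],f["cy"]-f["fy"]*q[1]/-q[2]
def crop(f,u0,v0,w,h,s,name):
    im=cv2.resize(f["img"][v0:v0+h,u0:u0+w,::-1],None,fx=s,fy=s,interpolation=cv2.INTER_CUBIC);cv2.imwrite("pics/"+name,im)
def cloud(f):
    v,u=np.mgrid[:420,:560];z=f["range_z"]
    d=np.stack([(u-f["cx"])/f["fx"],-(v-f["cy"])/f["fy"],-np.ones(u.shape)],-1)*z[...,None]
    E=f["extrinsics"];return (d-E[:3,3])@E[:3,:3]
E
python3 - <<'E'
from h import *
f=load("top0");crop(f,210,120,120,120,5,"c1.png");crop(f,340,210,70,80,7,"c2.png")
E
```

```text
(no output)
```

View pics/c1.png

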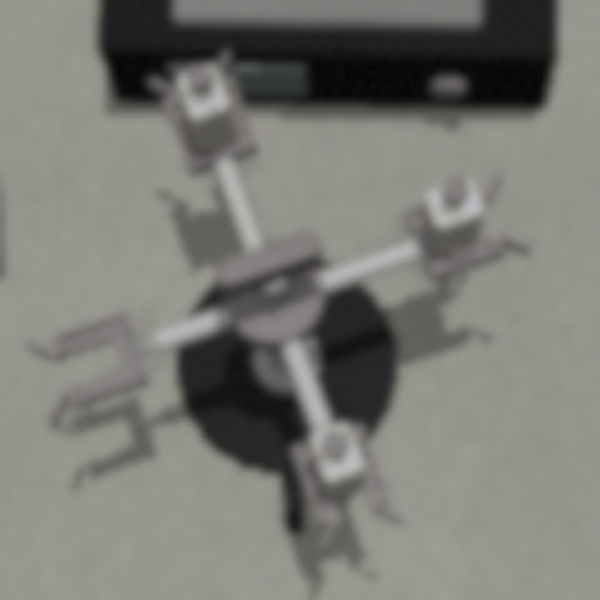

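View pics/c2.png

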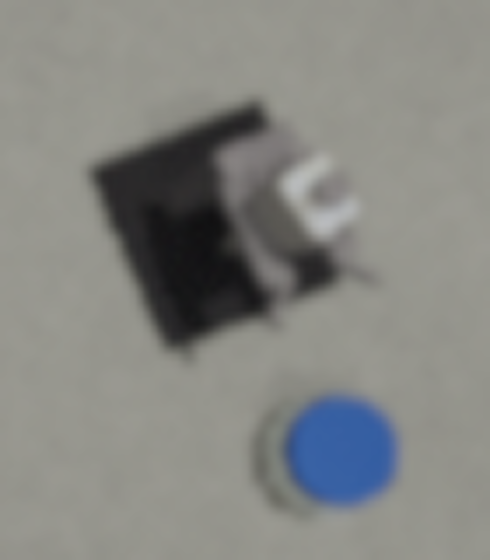

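```bash
python3 - <<'E'
from h import *
f=load("top0");g=load("scene0")
crop(g,170,125,110,110,7,"c3.png");crop(g,210,155,170,155,4.5,"c4.png") if 0 else None
im=cv2.resize(g["img"][150:310,205:375,::-1],None,fx=4.5,fy=3.7);im=cv2.resize(g["img"][150:310,205:375,::-1],None,fx=3.7,fy=3.7,interpolation=2);cv2.imwrite("pics/c4.png",im)
for n,F in(("top",f),("scene",g)):
    P=cloud(F);
    c=dep(f,268,190)
    m=(np.hypot(P[...,0]-0.52-0.0,P[...,1]-0.04)<0.25)
    for lo,hi in((.255,.275),(.24,.255),(.17,.2)):
        k=m&(P[...,2]>lo)&(P[...,2]<hi); n_,l,st,ce=cv2.connectedComponentsWithStats(k.astype(np.uint8))
        for i in range(1,n_):
            if st[i,4]>5: q=P[l==i];print(n,lo,st[i],q.mean(0).round(4),q.min(0).round(3),q.max(0).round(3))
# disc
d=cv2.inRange(f["img"],(0,0,0),(50,50,50));d[:, :]*=1
n_,l,st,ce=cv2.connectedComponentsWithStats(d[150:240,225:310])
for i in range(1,n_):
    if st[i,4]>20: print(st[i],ce[i]+[225,150])
print(dep(f,268,200), atz(f,268,197,.0))
E
```

```text
top 0.255 [247 133   6   5  25] [0.7329 0.1265 0.2673] [0.728 0.12  0.262] [0.739 0.134 0.273]
top 0.255 [299 155   5   6  25] [ 0.6696 -0.0182  0.2657] [ 0.663 -0.024  0.259] [ 0.677 -0.013  0.271]
top 0.255 [253 166  21  12 131] [0.6282 0.0865 0.2641] [0.613 0.059 0.255] [0.644 0.114 0.271]
top 0.255 [275 206   5   6  24] [0.5247 0.0456 0.2666] [0.518 0.04  0.261] [0.531 0.051 0.272]
top 0.24 [246 133  10  11  51] [0.7288 0.1257 0.2442] [0.718 0.113 0.24 ] [0.746 0.139 0.253]
top 0.24 [295 156  12   9  59] [ 0.6669 -0.0163  0.2443] [ 0.657 -0.033  0.241] [ 0.681 -0.002  0.248]
top 0.24 [254 172  20   8  33] [0.6221 0.0848 0.2468] [0.613 0.059 0.24 ] [0.632 0.112 0.255]
top 0.24 [272 204  11  12  61] [0.5233 0.0462 0.2444] [0.51  0.032 0.241] [0.542 0.06  0.25 ]
top 0.17 [243 137  20  33 211] [0.7114 0.1191 0.1826] [0.66  0.095 0.17 ] [0.757 0.154 0.2  ]
top 0.17 [305 154   5   7  14] [ 0.6977 -0.0404  0.1822] [ 0.689 -0.045  0.172] [ 0.708 -0.033  0.189]
top 0.17 [215 161 101  45 795] [0.6159 0.0917 0.1828] [ 0.55  -0.063  0.17 ] [0.686 0.231 0.2  ]
top 0.17 [268 205  23  25 155] [
[... 713 characters left out ...]
6] [0.628 0.06  0.24 ] [0.651 0.114 0.255]
scene 0.24 [283 237  14  13 144] [0.7404 0.1265 0.2438] [0.722 0.111 0.24 ] [0.755 0.139 0.255]
scene 0.17 [285 184   8   9  43] [0.5171 0.0206 0.1837] [0.502 0.007 0.172] [0.546 0.044 0.2  ]
scene 0.17 [298 184   9  10  49] [0.5025 0.0529 0.183 ] [0.483 0.045 0.171] [0.538 0.063 0.199]
scene 0.17 [ 217  216  150   26 1679] [0.6376 0.0888 0.1815] [ 0.557 -0.069  0.17 ] [0.713 0.231 0.2  ]
scene 0.17 [277 256  25  18 272] [0.7398 0.1271 0.1849] [0.708 0.097 0.175] [0.759 0.149 0.2  ]
[ 48  28  16  26 287] [280.70383275 190.67944251]
[ 22  37  24  39 417] [257.92565947 201.30935252]
[0.60102798 0.08274074 0.01824195] [0.61531741 0.08387254 0.        ]
```

View pics/c3.png

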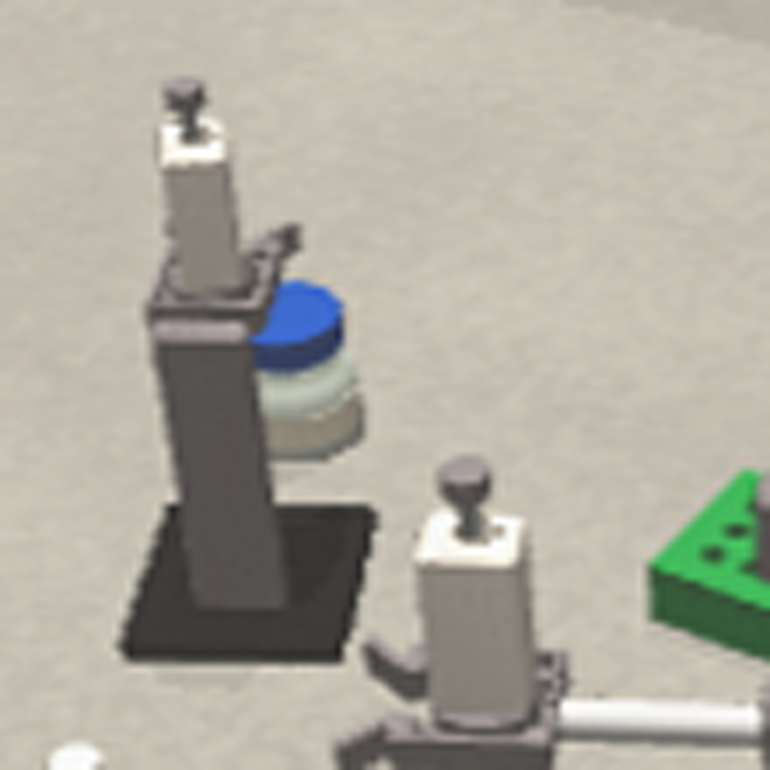

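View pics/c4.png

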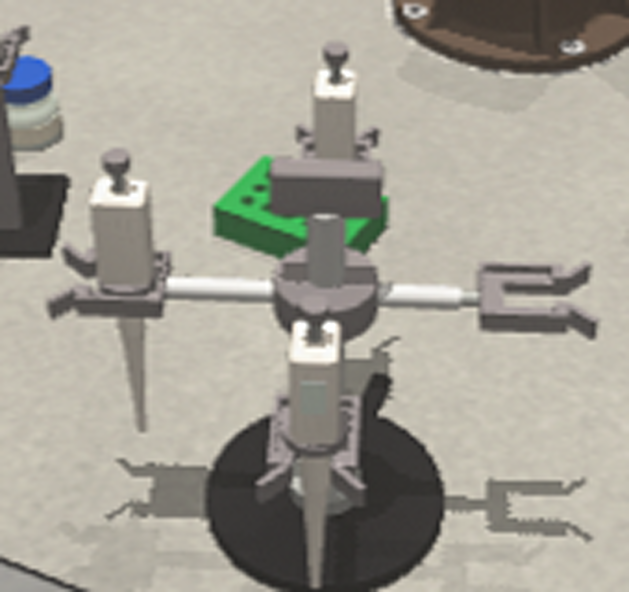

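```bash
python3 - <<'E'
from h import *
f=load("top0");g=load("scene0")
for F in(f,g):print("cam",ray(F,0,0)[0])
for F in(f,g):
    P=cloud(F);b=F["img"].max(-1)<75
    c=np.array([.63,.086])
    k=b&(np.hypot(P[...,0]-c[0],P[...,1]-c[1])<.14)&(P[...,2]<.04)&(P[...,2]>.0)
    q=P[k];print(len(q),np.percentile(q[:,2],[5,25,50,75,95]))
    m=np.zeros((320,320,3),np.uint8)
    for p,col in zip(P.reshape(-1,3),F["img"].reshape(-1,3)):
        i,j=160-(p[0]-c[0])*1000, 160-(p[1]-c[1])*1000
        if 0<=i<320 and 0<=j<320 and p[2]<.05: cv2.circle(m,(int(j),int(i)),1,tuple(int(x)for x in col[::-1]),-1)
    for r in range(0,320,20):m[r,:,:]//=2
    cv2.imwrite(f"pics/bev{'t' if F is f else 's'}.png",cv2.resize(m,None,fx=1.8,fy=1.8))
    q=P[(P[...,2]>.2635)&(P[...,2]<.275)]
    for a in((.735,.1265),(.672,-.018),(.528,.0455),(.632,.0865)):
        w=q[np.hypot(q[:,0]-a[0],q[:,1]-a[1])<(.014 if a[0]!=.632 else .04)];print(a,len(w),w.mean(0),(w.min(0)+w.max(0))/2)
E
cd pics; python3 -c "
import cv2,numpy as np;cv2.imwrite('bev.png',cv2.resize(np.hstack([cv2.imread('bevt.png'),cv2.imread('bevs.png')]),(800,400)))"
```

```text
cam [0.30248266 0.01527338 1.4010676 ]
cam [1.24682318 0.3569629  0.76224541]
847 [0.00806639 0.01147259 0.01367789 0.01584888 0.01859749]
(0.735, 0.1265) 22 [0.73304979 0.12688163 0.26802019] [0.73350924 0.12680594 0.26836984]
(0.672, -0.018) 20 [ 0.67011942 -0.01784571  0.26688056] [ 0.66981295 -0.01830433  0.26747865]
(0.528, 0.0455) 22 [0.52482798 0.04560037 0.26704422] [0.52547807 0.04556734 0.26786364]
(0.632, 0.0865) 81 [0.6291433  0.08683104 0.26575066] [0.62872883 0.08644642 0.2671672 ]
1866 [0.00727892 0.01112507 0.01232368 0.01330282 0.01470484]
(0.735, 0.1265) 45 [0.73836313 0.12590005 0.26608891] [0.73687773 0.12550708 0.26592561]
(0.672, -0.018) 30 [ 0.67440579 -0.01962891  0.26615812] [ 0.6741694  -0.01934309  0.26578772]
(0.528, 0.0455) 27 [0.53080333 0.04463006 0.26591445] [0.53012893 0.04477575 0.2661256 ]
(0.632, 0.0865) 65 [0.63518323 0.08268028 0.26434172] [0.63387353 0.08445262 0.2646469 ]
```

View pics/bev.png

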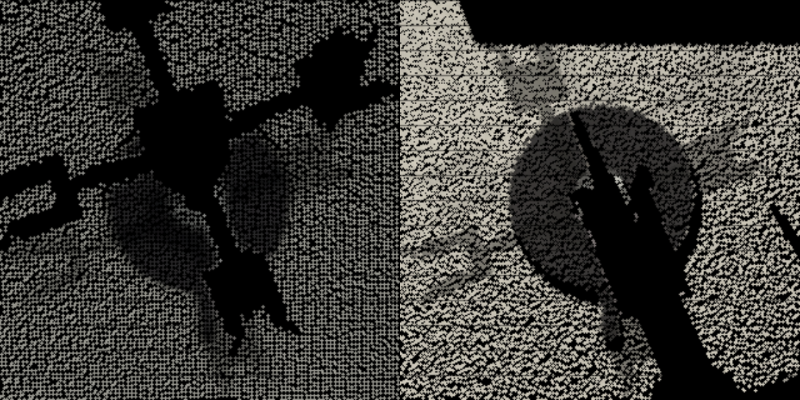

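```bash
python3 - <<'E'
from h import *
f=load("top0");g=load("scene0")
a=cv2.resize(cv2.convertScaleAbs(f["img"][165:235,235:305,::-1],alpha=1.8),(560,560),interpolation=2)
b=cv2.resize(g["img"][240:310,250:335,::-1],(680,560),interpolation=2)
cv2.imwrite("pics/t1.png",a);cv2.imwrite("pics/t2.png",b)
# ellipse fit scene disc outline
P=cloud(g);k=((g["img"].max(-1)<70)&(np.hypot(P[...,0]-.63,P[...,1]-.084)<.16)&(P[...,2]<.03)).astype(np.uint8)
pts=[]
for ang in np.arange(0,360,3):
    a=np.radians(ang);prev=None
    for r in np.arange(.05,.1,.0005):
        u,v=proj(g,(.63+r*np.cos(a),.083+r*np.sin(a),.012));
        if g["img"][int(round(v)),int(round(u))].max()>85:
            pts.append((ang,r));break
print([(p[0],round(p[1]*1000)) for p in pts])
E
```

```text
[(np.int64(0), 85), (np.int64(3), 86), (np.int64(6), 84), (np.int64(9), 86), (np.int64(12), 87), (np.int64(15), 50), (np.int64(18), 50), (np.int64(21), 50), (np.int64(24), 88), (np.int64(27), 88), (np.int64(30), 88), (np.int64(33), 86), (np.int64(36), 87), (np.int64(39), 88), (np.int64(42), 86), (np.int64(45), 85), (np.int64(48), 87), (np.int64(51), 86), (np.int64(54), 85), (np.int64(57), 85), (np.int64(60), 84), (np.int64(63), 84), (np.int64(66), 84), (np.int64(69), 83), (np.int64(72), 83), (np.int64(75), 81), (np.int64(78), 82), (np.int64(81), 79), (np.int64(84), 80), (np.int64(87), 80), (np.int64(90), 78), (np.int64(93), 77), (np.int64(96), 78), (np.int64(99), 77), (np.int64(102), 77), (np.int64(105), 76), (np.int64(108), 76), (np.int64(111), 76), (np.int64(114), 73), (np.int64(117), 74), (np.int64(120), 74), (np.int64(123), 73), (np.int64(126), 74), (np.int64(129), 72), (np.int64(132), 74), (np.int64(135), 73), (np.int64(138), 72), (np.int64(141), 74), (np.int64(144), 73), (np.int64(147), 73), (np.int64(150), 73), (np.int64(153), 73), (np.int64(156), 73), (np.int64(159), 71), (np
[... 682 characters left out ...]
), 72), (np.int64(261), 72), (np.int64(264), 72), (np.int64(267), 71), (np.int64(270), 72), (np.int64(273), 73), (np.int64(276), 71), (np.int64(279), 72), (np.int64(282), 71), (np.int64(285), 73), (np.int64(288), 72), (np.int64(291), 74), (np.int64(294), 74), (np.int64(297), 73), (np.int64(300), 74), (np.int64(303), 74), (np.int64(306), 74), (np.int64(309), 75), (np.int64(312), 76), (np.int64(315), 75), (np.int64(318), 76), (np.int64(321), 78), (np.int64(324), 77), (np.int64(327), 79), (np.int64(330), 79), (np.int64(333), 79), (np.int64(336), 80), (np.int64(339), 80), (np.int64(342), 81), (np.int64(345), 82), (np.int64(348), 82), (np.int64(351), 83), (np.int64(354), 83), (np.int64(357), 84)]
```

View pics/t1.png

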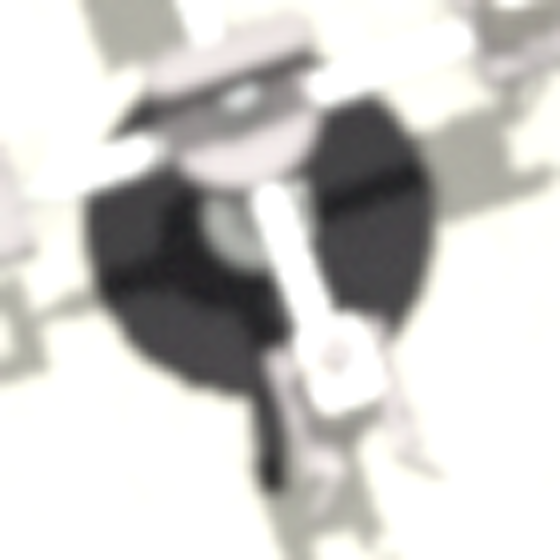

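View pics/t2.png

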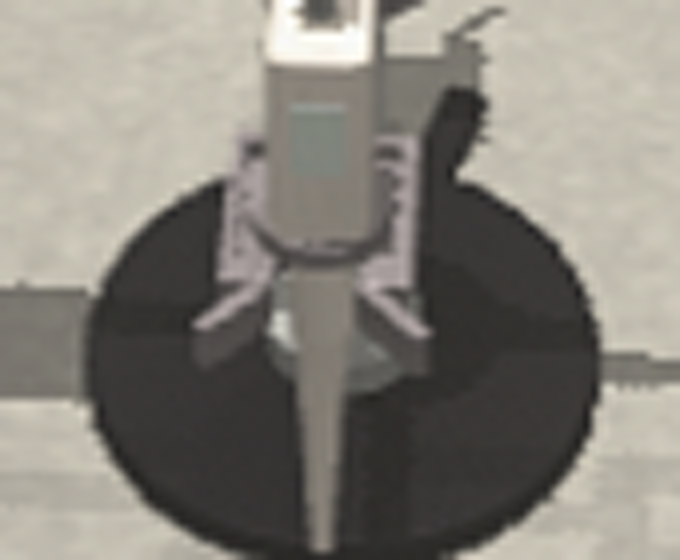

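```bash
python3 - <<'E'
from h import *
f=load("top0");g=load("scene0")
for F,c,u,v in((f,(.629,.0865),269,226),(g,(.6365,.086),308.4,251.5)):
  for du in(-1,0,1):
    for z in(.008,.012):
      p=atz(F,u+du,v,z);d=p[:2]-c;print(p,np.hypot(*d),np.degrees(np.arctan2(d[1],d[0])))
# stand area
for F in(f,g):
    P=cloud(F)
    k=(np.hypot(P[...,0]-.5,P[...,1]+.2)<.2)
    for lo,hi in((.224,.238),(.19,.212),(.205,.211),(.15,.195),(.135,.15)):
        q=P[k&(P[...,2]>lo)&(P[...,2]<hi)]
        if len(q):print(lo,len(q),q.mean(0).round(4),q.min(0).round(4),q.max(0).round(4))
E
```

```text
[0.51512362 0.08118224 0.008     ] 0.11400047831573892 -177.32636228374594
[0.51451305 0.08099299 0.012     ] 0.11461932291067632 -177.24610120939414
[0.51517486 0.07786789 0.008     ] 0.114151987765652 -175.66318409271287
[0.51456414 0.07768816 0.012     ] 0.11477462350257832 -175.5967727807392
[0.5152261  0.07455348 0.008     ] 0.11439938716665435 -174.00577874869973
[0.51461524 0.07438327 0.012     ] 0.11502473400844788 -173.9532310864467
[0.5211939 0.0766534 0.008    ] 0.11568429652786404 -175.36579214315756
[0.52504214 0.07813997 0.012     ] 0.11173466568370415 -175.96616816019085
[0.52015219 0.07893354 0.008     ] 0.11656220880169123 -176.52437402099483
[0.52400595 0.08040802 0.012     ] 0.1126329497346252 -177.1542191319185
[0.51911057 0.08121349 0.008     ] 0.11748697757101875 -177.66507883363042
[0.52296985 0.08267587 0.012     ] 0.11357879995876792 -178.3228772891294
0.224 21 [ 0.4581 -0.2615  0.2275] [ 0.4528 -0.2668  0.2248] [ 0.4641 -0.2554  0.2307]
0.19 72 [ 0.4564 -0.259   0.2026] [ 0.4416 -0.2785  0.1902] [ 0.4739 -0.2466  0.2097]
0.205 15 [ 0.4546 -0.2591  0.207 ] [ 0.4443 -0.2683  0.2052] [ 0.4696 -0.2488  0.2097]
0.15 41 [ 0.4521 -0.2528  0.1722] [ 0.4402 -0.2668  0.1525] [ 0.4708 -0.2455  0.1938]
0.135 188 [ 0.458  -0.2568  0.1419] [ 0.4127 -0.3009  0.1353] [ 0.4943 -0.2339  0.1496]
0.224 14 [ 0.4628 -0.2638  0.2262] [ 0.4566 -0.2711  0.2251] [ 0.4679 -0.257   0.2285]
0.19 85 [ 0.4673 -0.2603  0.2007] [ 0.4472 -0.2791  0.1906] [ 0.4792 -0.2474  0.2113]
0.205 7 [ 0.4656 -0.2631  0.2069] [ 0.4612 -0.2692  0.2051] [ 0.4722 -0.2573  0.2095]
0.15 143 [ 0.472  -0.2567  0.1729] [ 0.4479 -0.2685  0.1501] [ 0.4798 -0.247   0.1949]
0.135 209 [ 0.4688 -0.2581  0.1412] [ 0.4137 -0.3042  0.1354] [ 0.5017 -0.2351  0.1499]
```

```bash
cat > g.py <<'E'
# usage: python3 g.py x y z yaw_deg  -> row numbers from current pose to target (tool down)
import sys,numpy as np
from station import arm
from scipy.spatial.transform import Rotation as Ro
s=arm.get_state();R=Ro.from_euler('xyz',s["ee_rot"]);p=s["eef_pos"]
x,y,z,w=map(float,sys.argv[1:5])
T=Ro.from_euler('xyz',[np.pi,0,np.radians(w)])
d=R.inv().apply(np.array([x,y,z])-p)/.3; r=np.degrees((R.inv()*T).as_rotvec())/60
print("t",round(s["t"],2),"pos",p.round(4),"rot",np.degrees(s["ee_rot"]).round(2),"F",s["force"].round(2),"M",s["moment"].round(2),"w",round(s["width"],4),"q",s["q"].round(2))
print("shift",d.round(4),"turn",r.round(4))
E
python3 g.py .40 .36 .34 -68.7
python3 - <<'E'
from h import *
f=load("top0");g=load("scene0")
# stand base corners, top: crop c2 coords
for c in((95,175),(260,100),(180,350)): print(atz(f,340+c[0]/7,210+c[1]/7,.008))
for c in((125,655),(345,655),(378,508)): print(atz(g,170+c[0]/7,125+c[1]/7,.008))
E
```

```text
t 0.1 pos [0.2363 0.6318 0.2257] rot [ 1.7992e+02 -1.0000e-02 -2.0510e+01] F [-0.19 -0.51  0.26] M [ 0.01  0.07 -0.02] w 0.0876 q [ 1.5   0.36  0.01 -0.   -1.22 -0.29]
shift [ 0.8287  0.6581 -0.3798] turn [ 1.300e-03 -7.000e-04  8.032e-01]
[ 0.48941631 -0.20227366  0.008     ]
[ 0.52648145 -0.28101436  0.008     ]
[ 0.40759411 -0.24102442  0.008     ]
[ 0.53830593 -0.27310206  0.008     ]
[ 0.50229863 -0.19382527  0.008     ]
[ 0.4140589  -0.23230509  0.008     ]
```

```bash
python3 -m inch '0 0 0 -0.38 0 0 0; 0 0 0 -0.38 0 0 0; 0 0 0 -0.38 0 0 0; 0 .83 .66 -0.38 0 0 0.8; 0 .83 .66 -0.38 0 0 0.8; 0 .83 .66 -0.38 0 0 0.8; 0 .83 .66 -0.38 0 0 0.8; 0 .83 .66 -0.38 0 0 0.8; 0 .83 .66 -0.38 0 0 0.8; 0 .83 .66 -0.38 0 0 0.8; 0 .83 .66 -0.38 0 0 0.8; 0 .83 .66 -0.38 0 0 0.8'; python3 g.py .632 .0865 .34 -68.7
```

```text
t: 1.3
eef_pos: [0.4004, 0.3593, 0.3405]
ee_rot: [3.142, 0.0, -1.197]
force: [-0.3, 0.1, 0.7]
width: 0.0877
t 1.3 pos [0.4004 0.3593 0.3405] rot [ 1.800e+02  2.000e-02 -6.856e+01] F [-0.33  0.08  0.71] M [ 0.04 -0.02 -0.04] w 0.0877 q [ 1.1   0.08 -0.1  -0.   -1.4  -0.72]
shift [ 1.1285 -0.3862  0.0013] turn [0.     0.0003 0.0023]
```

```bash
python3 -m inch '0 .98 -0.335 0 0 0 0; 0 .98 -0.335 0 0 0 0; 0 .98 -0.335 0 0 0 0; 0 .98 -0.335 0 0 0 0; 0 .98 -0.335 0 0 0 0; 0 .98 -0.335 0 0 0 0; 0 .98 -0.335 0 0 0 0; 0 .98 -0.335 0 0 0 0'; python3 g.py .632 .0865 .34 -68.7
python3 - <<'E'
from station import arm
import pickle
from h import *
for n in("scene","top"):
    f=arm.grab_frame(n);pickle.dump(f,open(n+"1.pkl","wb"))
    p=arm.get_state()["eef_pos"];u,v=proj(f,p);print(n,p,u,v)
    u,v=int(u),int(v);crop(f,u-50,v-50,100,100,5,n+"1.png")
E
python3 -c "
import cv2,numpy as np;cv2.imwrite('pics/m1.png',cv2.resize(np.hstack([cv2.imread('pics/top1.png'),cv2.imread('pics/scene1.png')]),(800,400)))"
```

```text
t: 2.1
eef_pos: [0.6025, 0.1223, 0.3391]
ee_rot: [3.139, -0.0, -1.197]
force: [-0.9, 0.4, -0.3]
width: 0.0875
t 2.1 pos [0.6025 0.1223 0.3391] rot [ 1.7988e+02 -1.0000e-02 -6.8610e+01] F [-0.91  0.39 -0.34] M [ 0.1  -0.02  0.03] w 0.0875 q [ 0.52  0.21  0.06 -0.   -1.42 -0.14]
shift [ 0.1471 -0.0481 -0.003 ] turn [ 0.002  -0.0002  0.0016]
scene [0.60177112 0.12329139 0.33949983] 318.4661307624047 157.94347131915205
top [0.60134271 0.12389783 0.33992766] 246.61266280937346 173.23857614970478
```

View pics/m1.png

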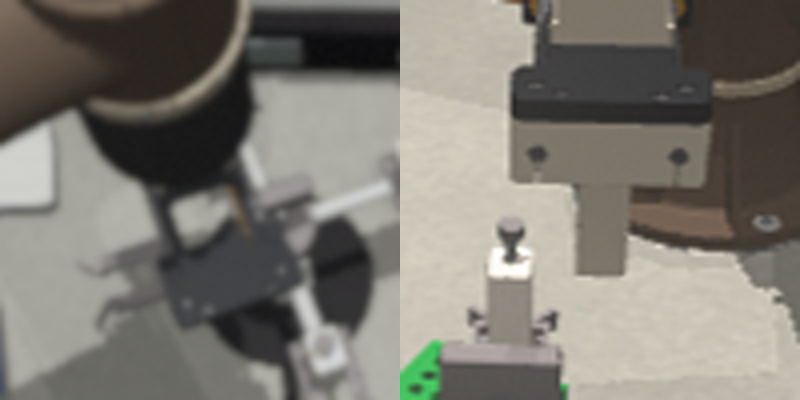

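```bash
python3 - <<'E'
from h import *
g=load("scene1");f=load("top1")
p=np.array([.6014,.1237,.3397]);j=np.array([np.cos(np.radians(21.4)),np.sin(np.radians(21.4)),0])
t=np.array([-j[1],j[0],0])
for off in(.044,.065): print(off,proj(g,p+off*j),[proj(g,p+off*j+s*.0095*t) for s in(-1,1)],proj(g,p+off*j+[.005,0,0]))
P=cloud(g);k=(np.abs(P[...,0]-p[0]-.06)<.05)&(np.abs(P[...,1]-p[1]-.02)<.06)&(P[...,2]>.335)&(P[...,2]<.38)
q=P[k];print(len(q));
for lo in(.335,.345,.355,.365):
    w=q[(q[:,2]>lo)&(q[:,2]<lo+.01)]-p; print(lo,len(w),np.median(w@j),np.percentile(w@t,[3,97]))
v,u=np.where(k);print(v.max(),u.min(),u.max())
E
```

```text
0.044 (np.float64(318.7775819738753), np.float64(170.8425504938969)) [(np.float64(313.4329483392109), np.float64(170.69898767386456)), (np.float64(324.13042823072243), np.float64(170.9863339141202))] (np.float64(317.74886771584517), np.float64(172.26365467249008))
0.065 (np.float64(318.79249717874194), np.float64(177.49152702056875)) [(np.float64(313.329915302645), np.float64(177.33958313439678)), (np.float64(324.26365843037513), np.float64(177.64370954548147))] (np.float64(317.74102794337415), np.float64(178.97586258447717))
235
0.335 27 0.05921538827614753 [-0.01376353  0.00715526]
0.345 63 0.060133278444022505 [-0.01380212  0.00695155]
0.355 55 0.0609304044024967 [-0.01254962  0.00813966]
0.365 62 0.06289553686592038 [-0.01286941  0.0076079 ]
175 311 324
```

```bash
python3 -m inch '0 .145 -0.052 0 0 0 0; 0 .145 -0.052 0 0 0 0; 0 .145 -0.052 .13 0 0 0; 0 .145 -0.052 .13 0 0 0; 0 .145 -0.052 .13 0 0 0'; python3 g.py .633 .0865 .24 -68.7
python3 - <<'E'
from station import arm
import pickle
from h import *
for n in("scene","top"):
    f=arm.grab_frame(n);pickle.dump(f,open(n+"2.pkl","wb"))
    p=arm.get_state()["eef_pos"];u,v=proj(f,p);print(n,p,u,v)
    u,v=int(u),int(v);crop(f,u-50,v-50,100,100,5,n+"1.png")
E
python3 -c "
import cv2,numpy as np;cv2.imwrite('pics/m2.png',cv2.resize(np.hstack([cv2.imread('pics/top1.png'),cv2.imread('pics/scene1.png')]),(800,400)))"
```

```text
t: 2.7
eef_pos: [0.6313, 0.0892, 0.3019]
ee_rot: [3.14, -0.0, -1.194]
force: [-0.5, 0.6, 1.7]
width: 0.0875
t 2.7 pos [0.6313 0.0892 0.3019] rot [ 1.7992e+02 -3.0000e-02 -6.8390e+01] F [-0.55  0.61  1.66] M [ 0.08 -0.09 -0.06] w 0.0875 q [ 0.45  0.26  0.04  0.   -1.35 -0.07]
shift [ 0.0104 -0.0022  0.2064] turn [ 0.0013 -0.0004  0.0052]
scene [0.63202388 0.0891922  0.3030844 ] 294.9953251334468 178.2419580663268
top [0.63236984 0.08914569 0.30358614] 261.22326435689365 165.9560579921365
```

View pics/m2.png

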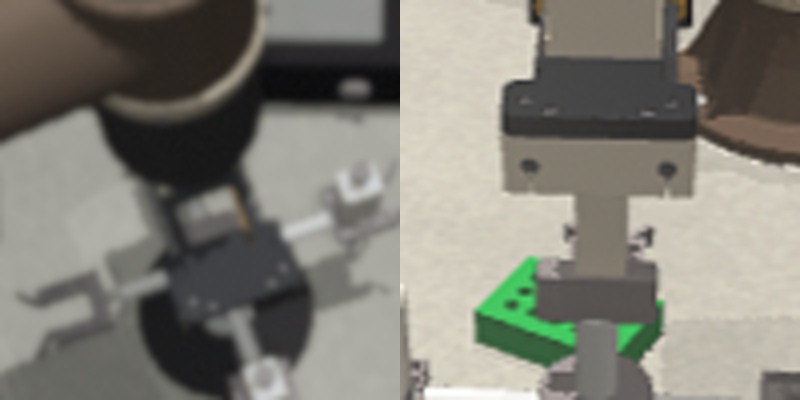

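```bash
python3 -m inch '0 .005 -0.002 .105 0 0 0; 0 .005 -0.002 .207 0 0 0; 0 .005 -0.002 .207 0 0 0;  0 .005 -0.002 .207 0 0 0' 10; python3 g.py .633 .0865 .24 -68.7
python3 - <<'E'
from station import arm
import pickle
from h import *
for n in("scene",):
    f=arm.grab_frame(n);pickle.dump(f,open(n+"2.pkl","wb"))
    crop(f,240,130,100,100,6,"s3.png")
E
```

```text
t: 3.2
eef_pos: [0.6337, 0.0872, 0.2413]
ee_rot: [-3.14, -0.001, -1.195]
force: [0.7, 0.2, 0.3]
width: 0.0874
t 3.2 pos [0.6337 0.0872 0.2413] rot [-1.7994e+02 -5.0000e-02 -6.8450e+01] F [0.69 0.21 0.3 ] M [ 0.06 -0.04 -0.01] w 0.0874 q [ 0.44  0.29 -0.05  0.   -1.23 -0.07]
shift [0.0013 0.0031 0.0042] turn [-0.0011 -0.0009  0.0041]
```

View pics/s3.png

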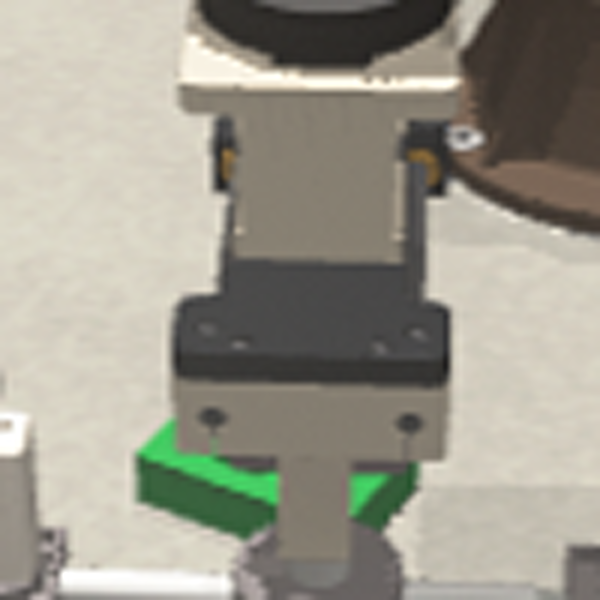

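```bash
python3 -m inch '0.5 0 0 0 0 0 0; 0.9 0 0 0 0 0 0; 1 0 0 0 0 0 0; 1 0 0 0 0 0 0; 1 0 0 0 0 0 0; 1 0 0 0 0 0 0; 1 0 0 0 0 0 0; 1 0 0 0 0 0 0' 15; python3 g.py .633 .0865 .24 3.7
```

```text
t: 4.05
eef_pos: [0.6331, 0.0869, 0.2394]
ee_rot: [3.141, -0.0, -1.196]
force: [-1.1, 0.2, 0.7]
width: 0.0295
t 4.05 pos [0.6331 0.0869 0.2394] rot [179.99  -0.   -68.5 ] F [-1.06  0.21  0.7 ] M [ 0.04 -0.04 -0.01] w 0.0295 q [ 0.44  0.29 -0.05  0.   -1.22 -0.07]
shift [ 0.0011  0.0009 -0.002 ] turn [ 1.0000e-04  0.0000e+00 -1.2034e+00]
```

```bash
python3 -m inch '1 0 0 0 0 0 0; 1 0 0 0 0 0 0; 1 0 0 0 0 0 0; 1 0 0 0 0 0 0; 1 0 0 0 0 0 0' 15; python3 g.py .633 .0865 .24 3.7
```

```text
t: 4.55
eef_pos: [0.6315, 0.0863, 0.2393]
ee_rot: [3.138, 0.0, -1.196]
force: [-5.6, -0.7, 3.4]
width: 0.0161
t 4.55 pos [0.6315 0.0863 0.2393] rot [ 1.7981e+02  1.0000e-02 -6.8520e+01] F [-5.61 -0.69  3.38] M [-0.37  2.2  -0.12] w 0.0161 q [ 0.44  0.29 -0.05 -0.   -1.23 -0.07]
shift [ 0.0011 -0.0049 -0.0022] turn [ 0.0026  0.0021 -1.2037]
```

```bash
python3 -m inch '1 0 .005 0 0 0 -.04; 1 0 .005 0 0 0 -.12; 1 0 .005 0 0 0 -.2; 1 0 .005 0 0 0 -.28; 1 0 .005 0 0 0 -.36; 1 0 .005 0 0 0 -.44; 1 0 .005 0 0 0 -.52; 1 0 .005 0 0 0 -.6; 1 0 .005 0 0 0 -.68; 1 0 .005 0 0 0 -.76; 1 0 .005 0 0 0 -.8; 1 0 .005 0 0 0 -.8' 20; python3 g.py .6315 .0865 .24 3.7
```

```text
t: 5.75
eef_pos: [0.6309, 0.0856, 0.2393]
ee_rot: [3.14, 0.001, -0.357]
force: [-3.9, -2.7, 2.2]
width: 0.0159
t 5.75 pos [0.6309 0.0856 0.2393] rot [ 1.799e+02  7.000e-02 -2.048e+01] F [-3.87 -2.72  2.23] M [-1.12  1.25  0.08] w 0.0159 q [ 0.44  0.29 -0.06  0.   -1.23  0.77]
shift [ 0.0008 -0.0034 -0.0022] turn [ 0.0013  0.0015 -0.4029]
```

```bash
python3 -m inch '1 -.003 .004 0 0 0 -.04; 1 -.003 .004 0 0 0 -.12; 1 -.003 .004 0 0 0 -.2; 1 -.003 .004 0 0 0 -.28; 1 -.003 .004 0 0 0 -.36; 1 -.003 .004 0 0 0 -.4; 1 -.003 .004 0 0 0 -.4; 1 -.003 .004 0 0 0 -.4' 20; python3 g.py .6315 .0865 .24 3.7
python3 - <<'E'
from station import arm
import pickle
from h import *
for n in("scene","top"):
    f=arm.grab_frame(n);pickle.dump(f,open(n+"3.pkl","wb"))
    crop(f,*( (225,150,150,150) if n=="scene" else (200,130,120,120)),5 if n=="top" else 4,n+"3.png")
E
```

```text
t: 6.55
eef_pos: [0.6308, 0.0852, 0.2394]
ee_rot: [3.141, -0.0, 0.059]
force: [2.7, -3.6, -2.3]
width: 0.0157
t 6.55 pos [0.6308 0.0852 0.2394] rot [ 1.7997e+02 -2.0000e-02  3.3800e+00] F [ 2.65 -3.62 -2.33] M [-1.5  -1.02  0.19] w 0.0157 q [ 0.44  0.29 -0.06  0.   -1.22  1.19]
shift [ 0.0025 -0.0041 -0.0021] turn [ 0.0005 -0.0004 -0.0054]
```

View pics/scene3.png

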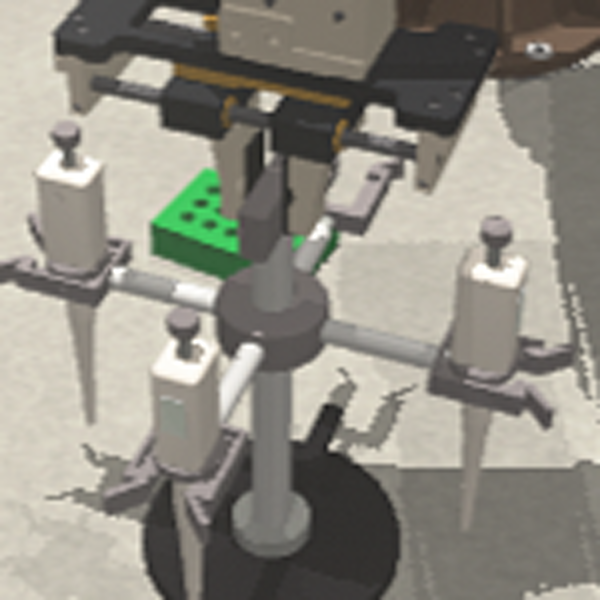

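View pics/top3.png

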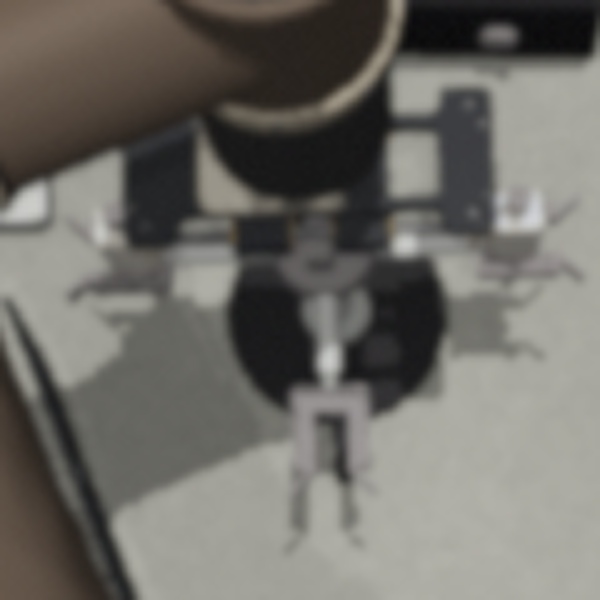

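```bash
python3 - <<'E'
from h import *
for n,ang,c in(("top0",111.3,(.629,.0865)),("scene0",111.3,(.6345,.0855)),("top3",183.4,(.629,.0865)),("scene3",183.4,(.6345,.0855))):
    P=cloud(load(n));a=np.radians(ang);b=np.array([np.cos(a),np.sin(a)]);t=np.array([-b[1],b[0]])
    d=P[...,:2]-c;r=d@b;l=d@t
    k=(r>.06)&(r<.2)&(abs(l)<.04)&(P[...,2]>.168)&(P[...,2]<.2)
    rr=r[k];ll=l[k]
    print(n,k.sum(),"rmax",np.sort(rr)[-8:].round(4),"lat mean",ll[rr>.12].mean().round(4), "inner",[ (round(x,3),round(float(np.ptp(ll[(rr>x)&(rr<x+.004)])),3)) for x in np.arange(.068,.12,.004) if ((rr>x)&(rr<x+.004)).any()])
E
```

```text
top0 250 rmax [0.1433 0.1438 0.1443 0.1457 0.1457 0.1459 0.1468 0.1469] lat mean 0.0002 inner [(np.float64(0.068), 0.013), (np.float64(0.072), 0.008), (np.float64(0.076), 0.006), (np.float64(0.08), 0.006), (np.float64(0.084), 0.044), (np.float64(0.088), 0.043), (np.float64(0.092), 0.044), (np.float64(0.096), 0.045), (np.float64(0.1), 0.042), (np.float64(0.104), 0.043), (np.float64(0.108), 0.04), (np.float64(0.112), 0.044), (np.float64(0.116), 0.042)]
scene0 560 rmax [0.1466 0.1467 0.1467 0.1468 0.1472 0.1474 0.1482 0.1484] lat mean -0.0005 inner [(np.float64(0.068), 0.011), (np.float64(0.072), 0.005), (np.float64(0.076), 0.006), (np.float64(0.08), 0.008), (np.float64(0.084), 0.042), (np.float64(0.088), 0.044), (np.float64(0.092), 0.044), (np.float64(0.096), 0.044), (np.float64(0.1), 0.046), (np.float64(0.104), 0.044), (np.float64(0.108), 0.046), (np.float64(0.112), 0.044), (np.float64(0.116), 0.044)]
top3 238 rmax [0.1438 0.1451 0.1452 0.1455 0.1458 0.1464 0.1468 0.1474] lat mean 0.0001 inner [(np.float64(0.068), 0.009), (np.float64(0.072), 0.009), (np.float64(0.076), 0.009), (np.float64(0.08), 0.009), (np.float64(0.084), 0.044), (np.float64(0.088), 0.044), (np.float64(0.092), 0.044), (np.float64(0.096), 0.041), (np.float64(0.1), 0.041), (np.float64(0.104), 0.041), (np.float64(0.108), 0.041), (np.float64(0.112), 0.04), (np.float64(0.116), 0.041)]
scene3 208 rmax [0.1466 0.1469 0.1469 0.147  0.1477 0.148  0.1485 0.1486] lat mean -0.0132 inner [(np.float64(0.068), 0.007), (np.float64(0.072), 0.005), (np.float64(0.08), 0.004), (np.float64(0.084), 0.023), (np.float64(0.088), 0.023), (np.float64(0.092), 0.023), (np.float64(0.096), 0.026), (np.float64(0.1), 0.022), (np.float64(0.104), 0.012), (np.float64(0.108), 0.011), (np.float64(0.112), 0.012), (np.float64(0.116), 0.032)]
```

```bash
python3 -m inch '0.6 0 0 0 0 0 0; 0.3 0 0 0 0 0 0; 0 0 0 0 0 0 0; 0 0 0 0 0 0 0; 0 0 0 0 0 0 0; 0 0 0 -.15 0 0 0; 0 0 0 -.3 0 0 0; 0 0 0 -.33 0 0 0;  0 0 0 -.33 0 0 0' 20; python3 g.py .4605 -.2632 .34 24.6
```

```text
t: 7.55
eef_pos: [0.6313, 0.0859, 0.3412]
ee_rot: [-3.14, -0.005, 0.061]
force: [0.3, -0.7, -0.4]
width: 0.0823
t 7.55 pos [0.6313 0.0859 0.3412] rot [-179.91   -0.27    3.5 ] F [ 0.32 -0.66 -0.39] M [-0.1  -0.03  0.01] w 0.0823 q [ 0.44  0.25  0.11  0.   -1.43  1.19]
shift [-6.3930e-01  1.1267e+00 -7.0000e-04] turn [-0.0006 -0.0046 -0.3517]
```

```bash
python3 -m inch '0 -.57 1 0 0 0 -.35; 0 -.57 1 0 0 0 -.35; 0 -.57 1 0 0 0 -.35; 0 -.57 1 0 0 0 -.35; 0 -.57 1 0 0 0 -.35; 0 -.57 1 0 0 0 -.35; 0 -.57 1 0 0 0 -.35; 0 -.57 1 0 0 0 -.35; 0 -.57 1 0 0 0 -.35' 20; python3 g.py .4605 -.2632 .30 24.6
python3 - <<'E'
from station import arm
import pickle
from h import *
f=arm.grab_frame("top");pickle.dump(f,open("top4.pkl","wb"));crop(f,200,130,120,120,5,"top4.png")
f=arm.grab_frame("scene");pickle.dump(f,open("scene4.pkl","wb"));crop(f,150,80,110,110,6,"scene4.png")
E
```

```text
t: 8.45
eef_pos: [0.4771, -0.2251, 0.3374]
ee_rot: [-3.141, 0.001, 0.425]
force: [0.0, 0.6, -0.1]
width: 0.0875
t 8.45 pos [ 0.4771 -0.2251  0.3374] rot [-1.7994e+02  5.0000e-02  2.4350e+01] F [ 0.03  0.56 -0.11] M [-0.07 -0.07  0.02] w 0.0875 q [-0.07  0.06 -0.12 -0.   -1.39  2.06]
shift [-0.1027  0.093   0.1248] turn [-0.001   0.0009 -0.0042]
```

View pics/top4.png

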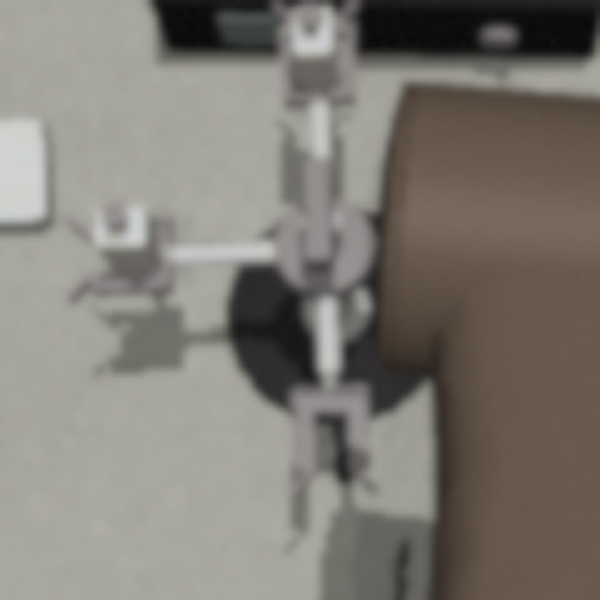

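View pics/scene4.png

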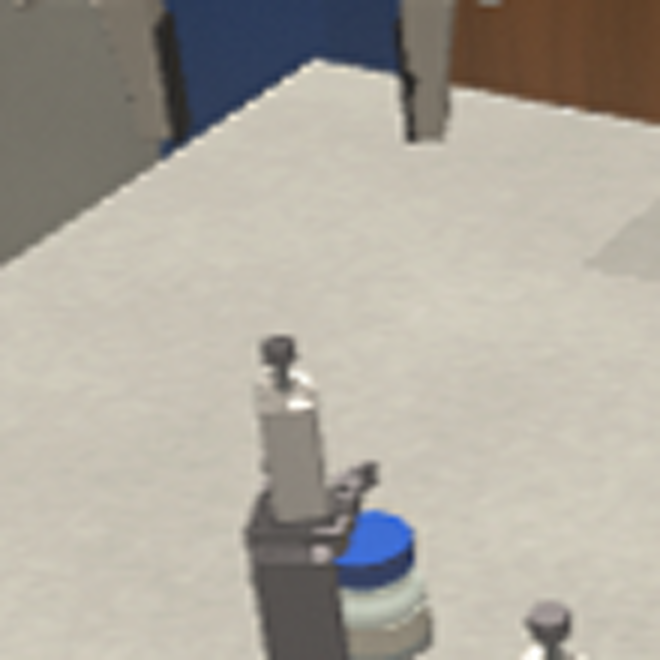

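```bash
python3 -m inch '0 -.103 .093 .05 0 0 0; 0 -.103 .093 .05 0 0 0; 0 -.103 .093 .05 0 0 0; 0 -.103 .093 .05 0 0 0' 20; python3 g.py .4605 -.2632 .166 24.6
python3 - <<'E'
from station import arm
import pickle
from h import *
f=arm.grab_frame("top");pickle.dump(f,open("top5.pkl","wb"));crop(f,330,180,110,110,4,"top5.png")
f=arm.grab_frame("scene");pickle.dump(f,open("scene5.pkl","wb"));crop(f,150,80,110,110,4,"scene5.png")
E
python3 -c "
import cv2,numpy as np;cv2.imwrite('pics/m5.png',cv2.resize(np.hstack([cv2.imread('pics/top5.png'),cv2.imread('pics/scene5.png')]),(800,400)))"
```

```text
t: 8.95
eef_pos: [0.4623, -0.2616, 0.3235]
ee_rot: [3.142, -0.0, 0.429]
force: [0.6, -0.1, -0.2]
width: 0.0876
t 8.95 pos [ 0.4623 -0.2616  0.3235] rot [180.    -0.    24.57] F [ 0.56 -0.12 -0.2 ] M [-0.06 -0.04 -0.  ] w 0.0876 q [-0.15  0.07 -0.14  0.   -1.36  2.15]
shift [-0.0076  0.0022  0.525 ] turn [ 0.0001 -0.0001 -0.0005]
```

View pics/m5.png

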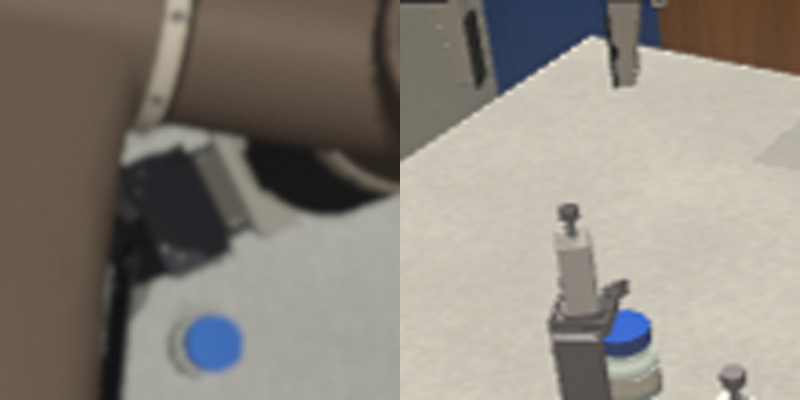

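Lower to just above, then look again with the fingers around it.

```bash
python3 -m inch '0 -.0065 .002 .1 0 0 0; 0 -.0065 .002 .25 0 0 0; 0 -.0065 .002 .35 0 0 0; 0 -.0065 .002 .4 0 0 0; 0 -.0065 .002 .4 0 0 0' 20; python3 g.py .4605 -.2632 .166 24.6
python3 - <<'E'
from station import arm
import pickle
from h import *
f=arm.grab_frame("scene");pickle.dump(f,open("scene5.pkl","wb"));crop(f,150,90,100,100,6,"scene6.png")
p=arm.get_state()["eef_pos"];a=np.radians(24.6-90);j=np.array([np.cos(a),np.sin(a),0])
for o in(-.044,0,.044):print(proj(f,p+o*j+[0,0,.0]))
E
```

```text
t: 9.55
eef_pos: [0.4591, -0.2629, 0.2014]
ee_rot: [-3.139, 0.003, 0.428]
force: [0.7, -0.1, 0.8]
width: 0.0878
t 9.55 pos [ 0.4591 -0.2629  0.2014] rot [-1.7985e+02  1.7000e-01  2.4550e+01] F [ 0.66 -0.08  0.82] M [-0.06 -0.05  0.03] w 0.0878 q [-0.15  0.14 -0.34 -0.   -1.09  2.15]
shift [0.004  0.0032 0.1179] turn [-0.0025  0.0029 -0.0008]
(np.float64(214.30133217565373), np.float64(144.32573503264234))
(np.float64(197.44672636021446), np.float64(144.41032438286533))
(np.float64(180.61570864247577), np.float64(144.4947953499069))
```

View pics/scene6.png

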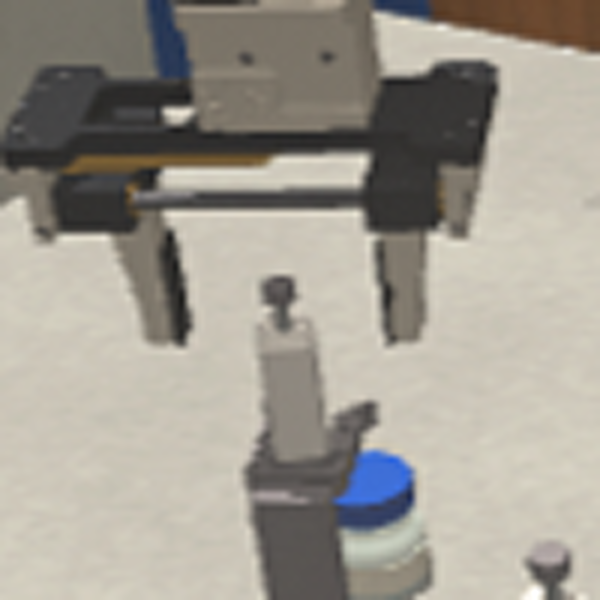

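```bash
python3 -m inch '0 .003 .002 .06 0 0 0; 0 .003 .002 .115 0 0 0; 0 .003 .002 .115 0 0 0; 0.4 .003 .002 .115 0 0 0;  0.6 .003 .002 .115 0 0 0; 0.6 .003 .002 .115 0 0 0; 0.6 .003 .002 .115 0 0 0; 0.6 .003 .002 .115 0 0 0' 10; python3 g.py .4605 -.2632 .166 24.6
python3 - <<'E'
from station import arm
import pickle
from h import *
f=arm.grab_frame("scene");pickle.dump(f,open("scene5.pkl","wb"));crop(f,150,90,100,100,6,"scene7.png")
E
```

```text
t: 10.4
eef_pos: [0.4612, -0.2641, 0.1694]
ee_rot: [3.141, -0.001, 0.428]
force: [-0.2, 0.3, -0.2]
width: 0.0534
t 10.4 pos [ 0.4612 -0.2641  0.1694] rot [ 1.7998e+02 -3.0000e-02  2.4500e+01] F [-0.21  0.25 -0.2 ] M [-0.08  0.02 -0.  ] w 0.0534 q [-0.15  0.17 -0.39  0.   -1.01  2.15]
shift [-0.001  -0.0037  0.0113] turn [ 0.0004 -0.0005 -0.0017]
```

View pics/scene7.png

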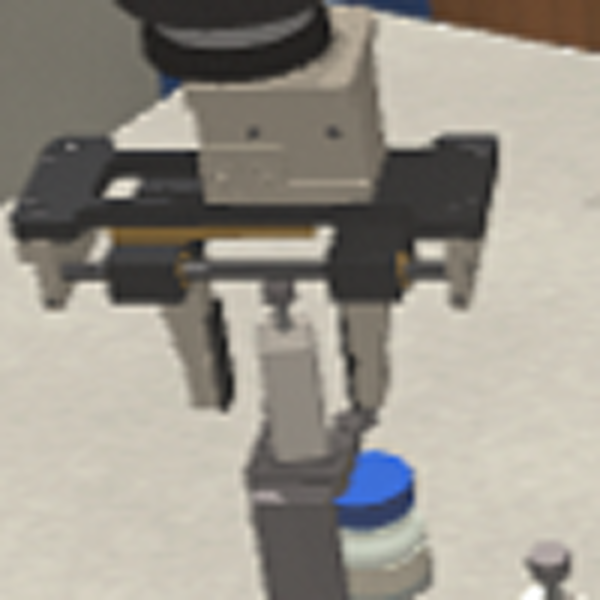

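```bash
python3 -m inch '0.7 0 0 .006 0 0 0; 1 0 0 .006 0 0 0; 1 0 0 .006 0 0 0; 1 0 0 .006 0 0 0; 1 0 0 .006 0 0 0; 1 0 0 .006 0 0 0; 1 0 0 .006 0 0 0' 8; python3 g.py .4605 -.2632 .166 24.6
```

```text
t: 11.15
eef_pos: [0.461, -0.264, 0.1671]
ee_rot: [-3.141, 0.0, 0.428]
force: [-0.4, -0.2, -1.4]
width: 0.0242
t 11.15 pos [ 0.461  -0.264   0.1671] rot [-1.7999e+02  1.0000e-02  2.4500e+01] F [-0.41 -0.21 -1.42] M [-0.16  0.06 -0.03] w 0.0242 q [-0.15  0.17 -0.39 -0.   -1.01  2.15]
shift [-0.0004 -0.0032  0.0036] turn [-0.0001  0.0001 -0.0017]
```

```bash
python3 -m inch '1 0 0 0 0 0 0; 1 0 0 0 0 0 0; 1 0 0 0 0 0 0; 1 0 0 -.02 0 0 0; 1 0 0 -.05 0 0 0; 1 0 0 -.05 0 0 0; 1 0 0 -.05 0 0 0' 35; python3 g.py .4605 -.2632 .31 24.6
python3 - <<'E'
from station import arm
import pickle
from h import *
f=arm.grab_frame("scene");pickle.dump(f,open("scene5.pkl","wb"));crop(f,150,90,100,100,6,"scene8.png")
E
```

```text
t: 11.85
eef_pos: [0.4611, -0.2642, 0.1827]
ee_rot: [3.141, -0.0, 0.428]
force: [-0.8, -0.0, 0.3]
width: 0.0241
t 11.85 pos [ 0.4611 -0.2642  0.1827] rot [ 1.7997e+02 -3.0000e-02  2.4500e+01] F [-0.83 -0.03  0.27] M [-0.36  0.52 -0.05] w 0.0241 q [-0.15  0.16 -0.37  0.   -1.05  2.15]
shift [-1.000e-04 -3.700e-03 -4.243e-01] turn [ 0.0006 -0.0004 -0.0017]
```

View pics/scene8.png

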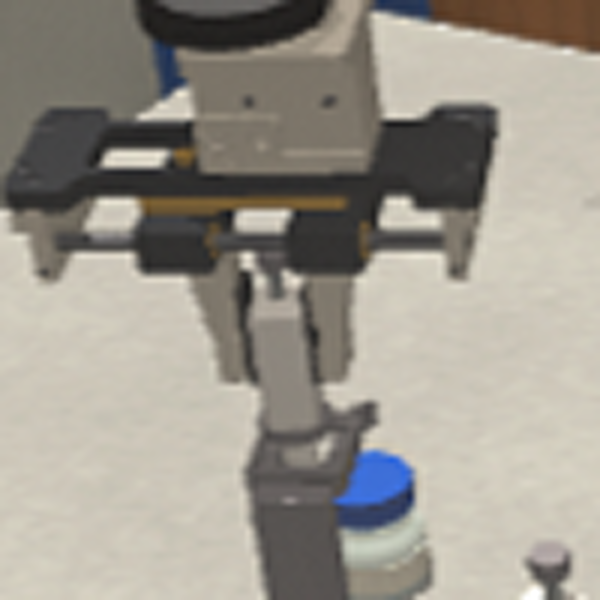

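```bash
python3 -m inch '1 0 0 -.05 0 0 0; 1 0 0 -.12 0 0 0; 1 0 0 -.2 0 0 0; 1 0 0 -.28 0 0 0; 1 0 0 -.36 0 0 0; 1 0 0 -.42 0 0 0; 1 0 0 -.45 0 0 0; 1 0 0 -.45 0 0 0' 35; python3 g.py .4523 .0745 .31 3.4
python3 - <<'E'
from station import arm
import pickle
from h import *
f=arm.grab_frame("scene");pickle.dump(f,open("scene5.pkl","wb"));crop(f,150,50,100,100,6,"scene9.png")
E
```

```text
t: 12.7
eef_pos: [0.4617, -0.2641, 0.318]
ee_rot: [3.14, -0.002, 0.428]
force: [-1.0, -0.4, -1.1]
width: 0.0241
t 12.7 pos [ 0.4617 -0.2641  0.318 ] rot [ 1.7993e+02 -1.1000e-01  2.4500e+01] F [-0.99 -0.4  -1.15] M [-0.09  0.03 -0.05] w 0.0241 q [-0.15  0.07 -0.15 -0.   -1.34  2.15]
shift [ 0.4396 -1.04    0.0262] turn [ 0.0008 -0.002   0.3517]
```

View pics/scene9.png

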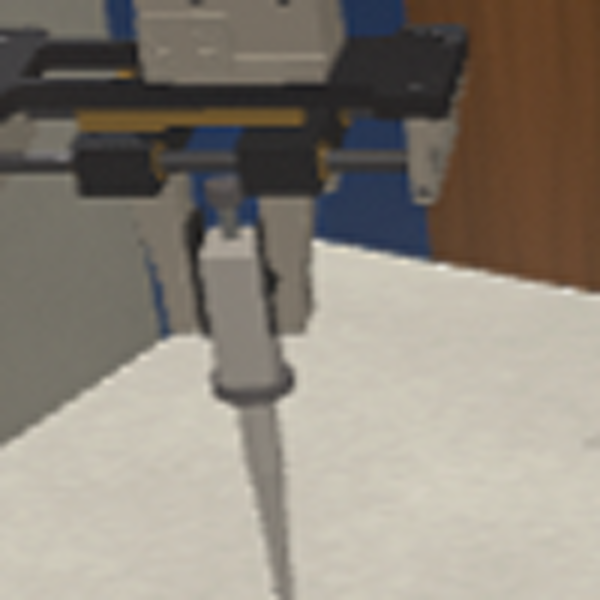

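```bash
python3 -m inch '1 .03 -.07 0 0 0 .03; 1 .07 -.17 0 0 0 .07; 1 .11 -.28 0 0 0 .12; 1 .16 -.38 0 0 0 .16; 1 .2 -.48 0 0 0 .2; 1 .24 -.58 0 0 0 .24; 1 .29 -.68 0 0 0 .28; 1 .33 -.78 0 0 0 .32; 1 .36 -.87 0 0 0 .35; 1 .38 -.93 0 0 0 .35; 1 .38 -.95 0 0 0 .35; 1 .38 -.95 0 0 0 .35' 35; python3 g.py .4523 .0745 .29 3.4
```

```text
t: 13.95
eef_pos: [0.4461, 0.043, 0.3162]
ee_rot: [3.141, 0.001, 0.063]
force: [0.8, -0.4, -1.8]
width: 0.0247
t 13.95 pos [0.4461 0.043  0.3162] rot [1.7998e+02 8.0000e-02 3.5900e+00] F [ 0.8  -0.41 -1.84] M [-0.12 -0.02 -0.02] w 0.0247 q [ 0.54 -0.08 -0.3  -0.   -1.35  1.1 ]
shift [ 0.0274 -0.1037  0.0873] turn [0.0004 0.0014 0.0032]
```

```bash
python3 -m inch '1 .014 -.05 .02 0 0 0; 1 .027 -.104 .06 0 0 0; 1 .027 -.104 .087 0 0 0; 1 .027 -.104 .087 0 0 0; 1 .027 -.104 .087 0 0 0' 35; python3 g.py .4523 .0745 .22 3.4
python3 - <<'E'
from station import arm
import pickle
from h import *
f=arm.grab_frame("top");pickle.dump(f,open("top6.pkl","wb"));crop(f,210,150,100,100,6,"top6.png")
f=arm.grab_frame("scene");pickle.dump(f,open("scene6.pkl","wb"));crop(f,260,80,100,100,6,"scene10.png")
E
```

```text
t: 14.45
eef_pos: [0.4527, 0.0739, 0.2906]
ee_rot: [3.141, 0.001, 0.061]
force: [-0.3, 0.1, -0.1]
width: 0.0239
t 14.45 pos [0.4527 0.0739 0.2906] rot [1.7996e+02 5.0000e-02 3.5000e+00] F [-0.3   0.12 -0.11] M [-0.04 -0.06  0.01] w 0.0239 q [ 0.59 -0.05 -0.33  0.   -1.29  1.04]
shift [-0.0011 -0.0021  0.2355] turn [0.0007 0.0009 0.0017]
```

View pics/top6.png

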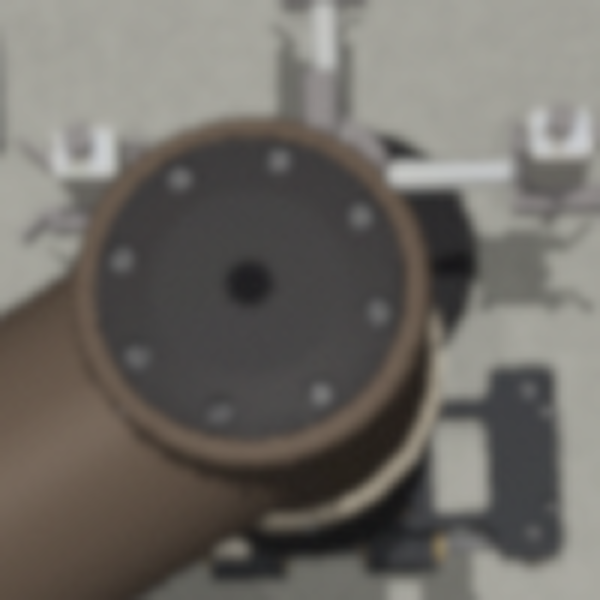

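View pics/scene10.png

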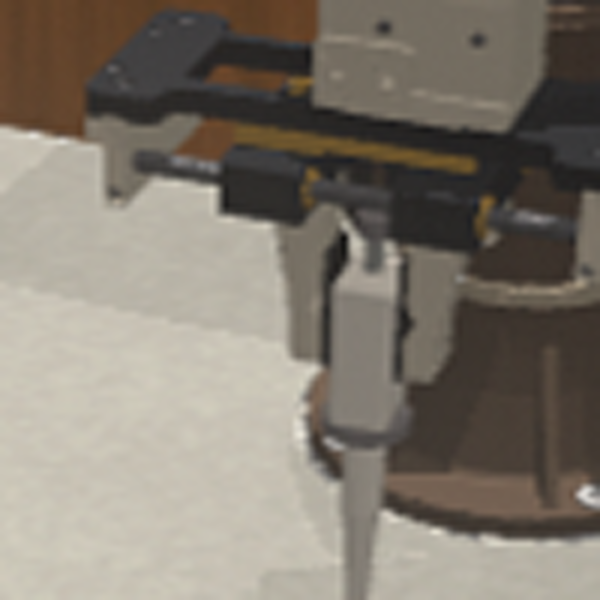

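```bash
python3 - <<'E'
from h import *
f=load("scene6")
for z in(.263-.12,.2,.263,.32,.351):
    u,v=proj(f,(.4527+.0025,.0739,z));print(z,round((u-260)*6),round((v-80)*6))
P=cloud(f);d=P-np.array([.4527,.0739,.0])
k=(np.hypot(d[...,0],d[...,1])<.03)
for lo,hi in((.275,.3),(.258,.275),(.2,.25),(.15,.19)):
    q=d[k&(P[...,2]>lo)&(P[...,2]<hi)];print(lo,len(q),q.mean(0) if len(q) else 0,np.percentile(q,[2,98],axis=0) if len(q) else 0)
E
```

```text
0.14300000000000002 349 682
0.2 355 565
0.263 362 425
0.32 369 289
0.351 373 210
0.275 166 [0.01279096 0.0020289  0.2899543 ] [[-0.00142554 -0.02550578  0.27619738]
 [ 0.01796398  0.02661009  0.29948673]]
0.258 82 [0.01118488 0.00332118 0.26858845] [[-0.00784457 -0.01563078  0.26306811]
 [ 0.01881774  0.0153096   0.27465467]]
0.2 108 [0.0062251  0.00093144 0.22776779] [[-0.00062765 -0.00597804  0.2020181 ]
 [ 0.01032675  0.00712359  0.2489031 ]]
0.15 41 [ 0.00420798 -0.00047888  0.17244007] [[ 0.00141467 -0.0038035   0.15422998]
 [ 0.00679681  0.00297642  0.18736845]]
```

```bash
python3 -m inch '1 0 -.002 .05 0 0 0; 1 0 -.002 .13 0 0 0; 1 0 -.002 .2 0 0 0; 1 0 -.002 .235 0 0 0; 1 0 -.002 .235 0 0 0; 1 0 -.002 .235 0 0 0; 1 0 -.002 .235 0 0 0' 40; python3 g.py .5254 .0789 .22 3.4
python3 - <<'E'
from station import arm
import pickle
from h import *
f=arm.grab_frame("scene");pickle.dump(f,open("scene6.pkl","wb"));crop(f,260,120,100,100,6,"scene11.png")
E
```

```text
t: 15.25
eef_pos: [0.4535, 0.0751, 0.2218]
ee_rot: [-3.141, -0.002, 0.061]
force: [0.1, -0.8, -0.7]
width: 0.0238
t 15.25 pos [0.4535 0.0751 0.2218] rot [-1.7996e+02 -1.1000e-01  3.5000e+00] F [ 0.07 -0.79 -0.68] M [ 0.02 -0.04 -0.01] w 0.0238 q [ 0.59 -0.   -0.45  0.   -1.12  1.04]
shift [0.24   0.0019 0.0064] turn [-0.0006 -0.0018  0.0017]
```

View pics/scene11.png

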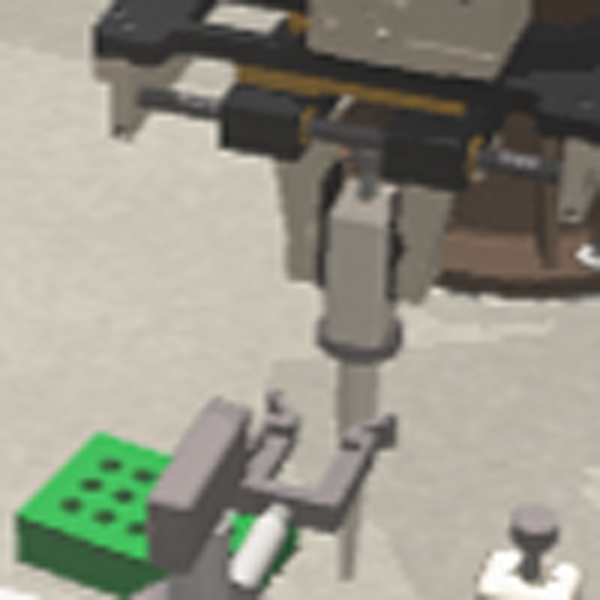

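```bash
python3 - <<'E'
from h import *
f=load("scene6")
a=np.radians(183.5);b=np.array([np.cos(a),np.sin(a),0]);t=np.array([-b[1],b[0],0])
o=np.array([.6345,.0855,.185])
px=lambda p:tuple(np.round((np.array(proj(f,p))-[260,120])*6).astype(int))
for r in(.179,.1475,.13,.107,.085):print(r,px(o+r*b),px(o+r*b+.01*t),px(o+r*b-.01*t))
P=cloud(f);q=(P-o);r=q@b;l=q@t
k=(r>.08)&(r<.16)&(abs(l)<.04)&(P[...,2]>.178)&(P[...,2]<.192)
for x in np.arange(.084,.15,.006):
    w=np.sort(l[k&(r>x)&(r<x+.006)]);
    print(round(x,3),len(w),w[[0,-1]].round(4) if len(w) else 0,"inner",w[w<0].max() if (w<0).any() else None, w[w>0].min() if (w>0).any() else None)
k=(abs(P[...,0]-.456)<.03)&(abs(P[...,1]-.075)<.03)&(P[...,2]>.165)&(P[...,2]<.19);print("neck lat",l[k].min(),l[k].max(),l[k].mean(),r[k].mean())
E
```

```text
0.179 (np.int64(354), np.int64(358)) (np.int64(330), np.int64(353)) (np.int64(379), np.int64(363))
0.1475 (np.int64(329), np.int64(401)) (np.int64(305), np.int64(396)) (np.int64(354), np.int64(407))
0.13 (np.int64(315), np.int64(426)) (np.int64(290), np.int64(421)) (np.int64(340), np.int64(432))
0.107 (np.int64(295), np.int64(460)) (np.int64(270), np.int64(455)) (np.int64(321), np.int64(466))
0.085 (np.int64(276), np.int64(494)) (np.int64(250), np.int64(488)) (np.int64(302), np.int64(500))
0.084 47 [-0.0207  0.0164] inner -4.379923161413976e-05 0.0007083098091833457
0.09 9 [-0.0211  0.0135] inner -0.0029560920967054262 0.008909902900044226
0.096 17 [-0.0213  0.0142] inner -0.0006406995404290265 0.0023166868020014293
0.102 14 [-0.0196  0.0195] inner -0.009169356184870176 0.012109465263314788
0.108 13 [-0.0209  0.0218] inner -0.010246626388447977 0.016607727251194974
0.114 17 [-0.0209  0.0213] inner -0.00899769570865737 0.011585448944237008
0.12 16 [-0.0205  0.0228] inner -0.010640190585189637 0.01044633299876521
0.126 27 [-0.0212  0.0224] inner -0.008967353581205918 0.01255935795997203
0.132 15 [-0.0183  0.0216] inner -0.008799871341058432 0.011586094062958019
0.138 14 [-0.0234  0.0226] inner -0.015145798494980238 0.014123472842413472
0.144 12 [-0.0243  0.0266] inner -0.01932433342991035 0.021021658839587745
neck lat -0.02511719562346292 0.006620419714424294 -0.003498219609136484 0.17184825479504212
```

```bash
python3 -m inch '1 .02 .003 .005 0 0 0; 1 .05 .003 .01 0 0 0; 1 .08 .003 .012 0 0 0; 1 .1 .003 .012 0 0 0; 1 .12 .003 .012 0 0 0; 1 .14 .003 .012 0 0 0; 1 .16 .003 .012 0 0 0; 1 .167 .003 .012 0 0 0; 1 .167 .003 .012 0 0 0' 40; python3 g.py .5254 .0789 .218 3.4
python3 - <<'E'
from station import arm
import pickle
from h import *
f=arm.grab_frame("scene");pickle.dump(f,open("scene6.pkl","wb"));crop(f,260,120,100,100,6,"scene12.png")
E
```

```text
t: 16.2
eef_pos: [0.503, 0.077, 0.2168]
ee_rot: [3.141, 0.0, 0.061]
force: [0.1, 0.3, -0.4]
width: 0.0239
t 16.2 pos [0.503  0.077  0.2168] rot [1.7999e+02 1.0000e-02 3.4900e+00] F [ 0.08  0.31 -0.42] M [-0.09  0.05 -0.03] w 0.0239 q [ 0.54  0.09 -0.36 -0.   -1.12  1.09]
shift [ 0.0748 -0.0019 -0.0039] turn [0.0001 0.0002 0.0015]
```

View pics/scene12.png

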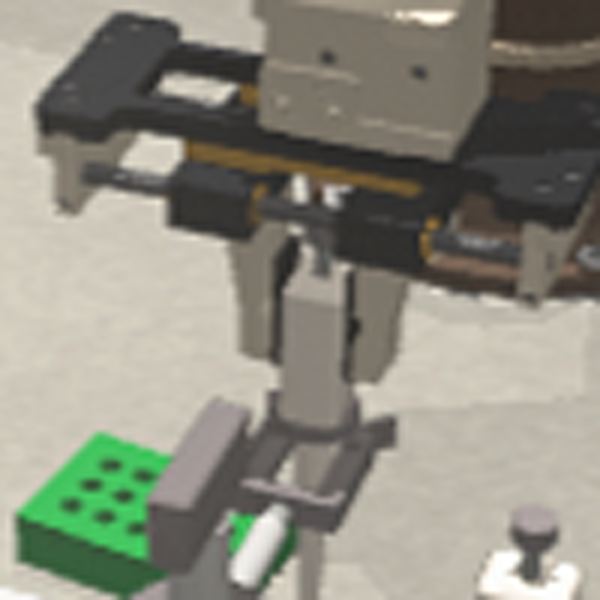

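```bash
python3 -m inch '1 .007 0 0 0 0 0; 1 .014 0 0 0 0 0; 1 .021 0 0 0 0 0; 1 .028 0 0 0 0 0; 1 .035 0 0 0 0 0; 1 .042 0 0 0 0 0; 1 .049 0 0 0 0 0; 1 .054 0 0 0 0 0; 1 .054 0 0 0 0 0' 40; python3 g.py .5254 .0789 .218 3.4
```

```text
t: 17.15
eef_pos: [0.5192, 0.078, 0.2169]
ee_rot: [3.142, 0.0, 0.061]
force: [0.3, 0.4, -0.4]
width: 0.024
t 17.15 pos [0.5192 0.078  0.2169] rot [1.7999e+02 1.0000e-02 3.5000e+00] F [ 0.35  0.41 -0.44] M [-0.05  0.05  0.01] w 0.024 q [ 0.52  0.12 -0.33  0.   -1.12  1.11]
shift [ 0.0208 -0.0019 -0.0037] turn [0.0001 0.0001 0.0016]
```

Now 0.6 mm steps with checks.

```bash
python3 -m inch '1 .003 0 0 0 0 0; 1 .006 0 0 0 0 0; 1 .009 0 0 0 0 0; 1 .01 0 0 0 0 0; 1 .01 0 0 0 0 0' 40;python3 -m inch '1 .002 0 0 0 0 0; 1 .004 0 0 0 0 0; 1 .005 0 0 0 0 0; 1 .005 0 0 0 0 0' 40; python3 g.py .5254 .0789 .218 3.4
```

```text
t: 17.65
eef_pos: [0.522, 0.0781, 0.217]
ee_rot: [3.142, 0.0, 0.061]
force: [-0.4, -0.1, -0.6]
width: 0.0234
t: 18.05
eef_pos: [0.5235, 0.0782, 0.2169]
ee_rot: [3.142, 0.0, 0.061]
force: [-0.1, -0.1, -0.7]
width: 0.024
t 18.05 pos [0.5235 0.0782 0.2169] rot [180.    0.    3.5] F [-0.06 -0.12 -0.65] M [-0.02 -0.   -0.  ] w 0.024 q [ 0.52  0.13 -0.32  0.   -1.12  1.11]
shift [ 0.0063 -0.0018 -0.0035] turn [0.     0.     0.0017]
```

```bash
python3 -m inch '1 .002 0 0 0 0 0; 1 .004 0 0 0 0 0; 1 .005 0 0 0 0 0; 1 .005 0 0 0 0 0' 40; python3 g.py .5254 .0789 .218 3.4
```

```text
t: 18.45
eef_pos: [0.525, 0.0783, 0.2169]
ee_rot: [3.142, 0.0, 0.061]
force: [-0.8, -1.0, -0.4]
width: 0.0241
t 18.45 pos [0.525  0.0783 0.2169] rot [180.    0.    3.5] F [-0.78 -1.03 -0.41] M [ 0.02 -0.06 -0.06] w 0.0241 q [ 0.52  0.13 -0.32  0.   -1.12  1.11]
shift [ 0.0013 -0.0019 -0.0036] turn [0.     0.     0.0016]
```

```bash
python3 -m inch '1 .002 0 0 0 0 0; 1 .004 0 0 0 0 0; 1 .004 0 0 0 0 0; 1 .004 0 0 0 0 0' 40; python3 g.py .5254 .0789 .218 3.4
```

```text
t: 18.85
eef_pos: [0.5257, 0.0783, 0.2168]
ee_rot: [3.141, 0.001, 0.061]
force: [-2.3, 0.1, 1.2]
width: 0.0239
t 18.85 pos [0.5257 0.0783 0.2168] rot [1.7999e+02 6.0000e-02 3.4900e+00] F [-2.26  0.13  1.21] M [0.06 1.4  0.  ] w 0.0239 q [ 0.52  0.13 -0.32 -0.   -1.12  1.12]
shift [-0.0008 -0.0022 -0.0041] turn [0.0002 0.001  0.0016]
```

```bash
python3 -m inch '1 .002 0 0 0 0 0; 1 .002 0 0 0 0 0; 1 .002 0 0 0 0 0' 40; python3 g.py .5254 .0789 .218 3.4
python3 - <<'E'
from station import arm
import pickle
from h import *
f=arm.grab_frame("scene");pickle.dump(f,open("scene6.pkl","wb"));crop(f,250,130,100,100,6,"scene13.png")
E
```

```text
t: 19.15
eef_pos: [0.5259, 0.0782, 0.2168]
ee_rot: [3.141, 0.002, 0.061]
force: [-5.8, 0.8, 3.0]
width: 0.0241
t 19.15 pos [0.5259 0.0782 0.2168] rot [1.7999e+02 1.0000e-01 3.4900e+00] F [-5.83  0.77  2.98] M [0.13 2.31 0.05] w 0.0241 q [ 0.52  0.13 -0.32 -0.   -1.13  1.12]
shift [-0.0016 -0.0023 -0.0041] turn [0.0002 0.0016 0.0015]
```

View pics/scene13.png

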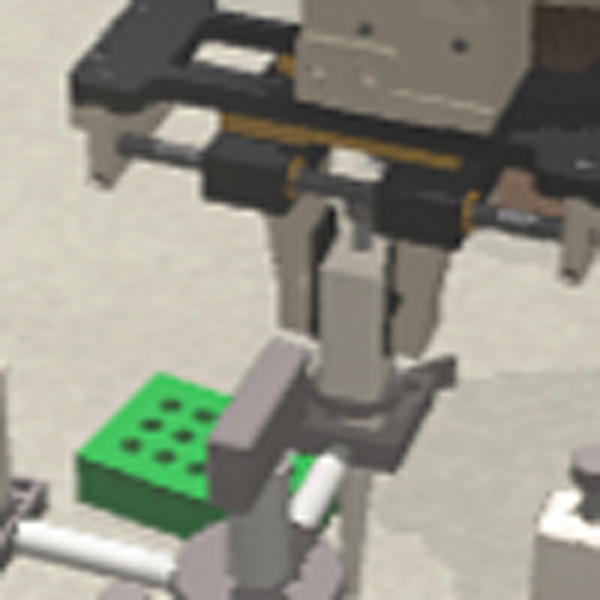

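```bash
python3 -m inch '1 -.005 0 0 0 0 0; 1 -.005 0 0 0 0 0; 1 -.005 0 .004 0 0 0; 1 -.005 0 .008 0 0 0; 1 -.005 0 .012 0 0 0; 1 -.005 0 .015 0 0 0; 1 -.005 0 .015 0 0 0' 40; python3 g.py .5254 .0783 .207 3.4
```

```text
t: 19.9
eef_pos: [0.5254, 0.0784, 0.2123]
ee_rot: [-3.142, -0.0, 0.061]
force: [-0.7, -0.1, -1.9]
width: 0.0241
t 19.9 pos [0.5254 0.0784 0.2123] rot [-180.    -0.     3.5] F [-0.65 -0.13 -1.95] M [-0.07  0.3   0.02] w 0.0241 q [ 0.52  0.13 -0.33  0.   -1.11  1.11]
shift [-0.      0.0003  0.0176] turn [-0.     -0.0001  0.0017]
```

```bash
python3 -m inch '1 0 0 .003 0 0 0; 1 0 0 .006 0 0 0; 1 0 0 .006 0 0 0; 1 0 0 .006 0 0 0' 40; python3 g.py .5254 .0783 .207 3.4
```

```text
t: 20.3
eef_pos: [0.5254, 0.0784, 0.2106]
ee_rot: [-3.142, -0.0, 0.061]
force: [0.2, -0.3, -1.6]
width: 0.024
t 20.3 pos [0.5254 0.0784 0.2106] rot [-1.8e+02 -1.0e-02  3.5e+00] F [ 0.19 -0.31 -1.61] M [-0.07  0.16  0.  ] w 0.024 q [ 0.52  0.13 -0.33  0.   -1.11  1.11]
shift [0.     0.0003 0.012 ] turn [-0.     -0.0001  0.0017]
```

```bash
python3 -m inch '1 0 0 .002 0 0 0; 1 0 0 .004 0 0 0; 1 0 0 .005 0 0 0; 1 0 0 .005 0 0 0' 40; python3 g.py .5254 .0783 .207 3.4; python3 -m inch '1 0 0 .002 0 0 0; 1 0 0 .003 0 0 0; 1 0 0 .003 0 0 0' 40; python3 g.py .5254 .0783 .207 3.4
```

```text
t: 20.7
eef_pos: [0.5254, 0.0784, 0.2091]
ee_rot: [-3.142, -0.0, 0.061]
force: [0.2, 0.0, -1.1]
width: 0.0238
t 20.7 pos [0.5254 0.0784 0.2091] rot [-1.8e+02 -1.0e-02  3.5e+00] F [ 0.15  0.05 -1.05] M [-0.07  0.05 -0.01] w 0.0238 q [ 0.52  0.13 -0.33  0.   -1.11  1.11]
shift [0.0001 0.0003 0.0071] turn [-0.     -0.0001  0.0017]
t: 21.0
eef_pos: [0.5253, 0.0784, 0.2082]
ee_rot: [-3.142, -0.0, 0.061]
force: [0.5, -0.1, -0.5]
width: 0.0241
t 21.0 pos [0.5253 0.0784 0.2082] rot [-180.    -0.     3.5] F [ 0.46 -0.14 -0.52] M [-0.07  0.02  0.02] w 0.0241 q [ 0.52  0.14 -0.33  0.   -1.1   1.11]
shift [0.0002 0.0002 0.0041] turn [-0.     -0.      0.0016]
```

```bash
python3 -m inch '1 0 0 .002 0 0 0; 1 0 0 .003 0 0 0; 1 0 0 .003 0 0 0' 40; python3 g.py .5254 .0783 .207 3.4; python3 -m inch '1 0 0 .002 0 0 0; 1 0 0 .002 0 0 0; 1 0 0 .002 0 0 0' 40; python3 g.py .5254 .0783 .207 3.4
```

```text
t: 21.3
eef_pos: [0.5253, 0.0783, 0.2073]
ee_rot: [-3.142, -0.0, 0.061]
force: [0.4, 0.5, -0.9]
width: 0.024
t 21.3 pos [0.5253 0.0783 0.2073] rot [-180.    -0.     3.5] F [ 0.44  0.46 -0.87] M [-0.02  0.    0.04] w 0.024 q [ 0.52  0.14 -0.33 -0.   -1.1   1.11]
shift [0.0003 0.0002 0.0011] turn [-0.     -0.      0.0017]
t: 21.6
eef_pos: [0.5254, 0.0783, 0.207]
ee_rot: [-3.142, -0.0, 0.061]
force: [-0.9, 0.0, 0.8]
width: 0.0242
t 21.6 pos [0.5254 0.0783 0.207 ] rot [-1.8e+02 -2.0e-02  3.5e+00] F [-0.9   0.01  0.84] M [-0.04  0.22 -0.02] w 0.0242 q [ 0.52  0.14 -0.33  0.   -1.1   1.11]
shift [ 0.      0.0001 -0.0001] turn [-0.     -0.0003  0.0017]
```

```bash
python3 -m inch '1 0 0 .001 0 0 0; 1 0 0 .002 0 0 0; 1 0 0 .002 0 0 0' 40; python3 g.py .5254 .0783 .207 3.4
python3 - <<'E'
from station import arm
import pickle
from h import *
f=arm.grab_frame("scene");pickle.dump(f,open("scene6.pkl","wb"));crop(f,250,130,100,100,6,"scene14.png")
E
```

```text
t: 21.9
eef_pos: [0.5254, 0.0783, 0.2069]
ee_rot: [-3.142, -0.001, 0.061]
force: [-2.6, -0.6, 7.3]
width: 0.0238
t 21.9 pos [0.5254 0.0783 0.2069] rot [-1.80e+02 -4.00e-02  3.51e+00] F [-2.59 -0.6   7.28] M [0.01 1.1  0.01] w 0.0238 q [ 0.52  0.14 -0.33  0.   -1.1   1.11]
shift [-0.0001  0.0001 -0.0002] turn [-0.     -0.0007  0.0019]
```

View pics/scene14.png

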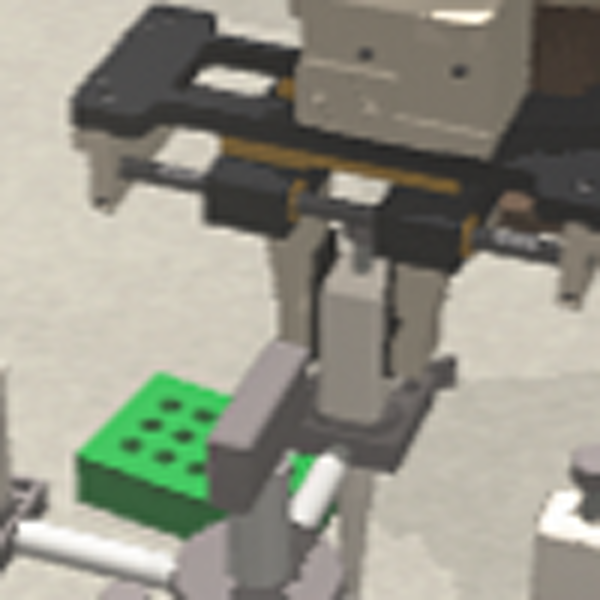

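```bash
python3 -m inch '1 0 0 -.001 0 0 0; 1 0 0 -.0015 0 0 0; 0.68 0 0 -.0015 0 0 0; 0.6 0 0 -.0015 0 0 0; 0.5 0 0 -.0015 0 0 0; 0.4 0 0 -.0015 0 0 0; 0.2 0 0 -.0015 0 0 0; 0 0 0 -.0015 0 0 0; 0 0 0 -.0015 0 0 0; 0 0 0 -.0015 0 0 0' 10; python3 g.py .5254 .0783 .30 3.4
python3 - <<'E'
from station import arm
import pickle
from h import *
f=arm.grab_frame("scene");pickle.dump(f,open("scene6.pkl","wb"));crop(f,250,130,100,100,6,"scene15.png")
E
```

```text
t: 22.95
eef_pos: [0.5253, 0.0784, 0.2066]
ee_rot: [-3.142, -0.0, 0.061]
force: [0.4, -0.1, 0.5]
width: 0.0774
t 22.95 pos [0.5253 0.0784 0.2066] rot [-180.    -0.     3.5] F [ 0.36 -0.15  0.49] M [-0.08  0.01  0.  ] w 0.0774 q [ 0.52  0.14 -0.33  0.   -1.1   1.11]
shift [ 3.000e-04  2.000e-04 -3.113e-01] turn [-0.     -0.      0.0017]
```

View pics/scene15.png

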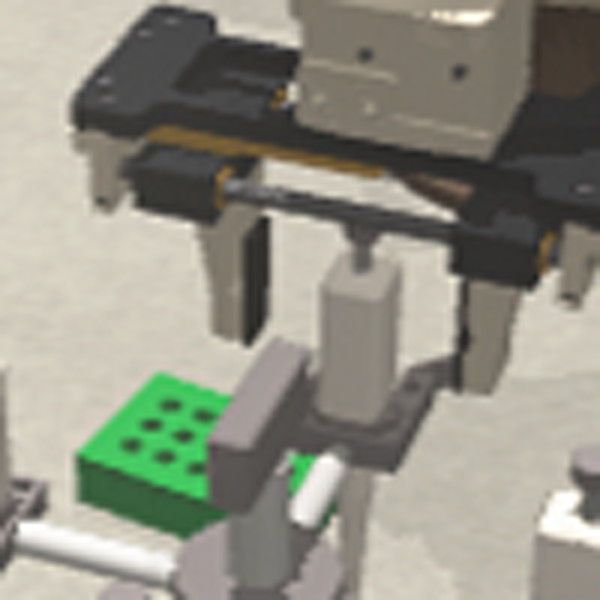

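Released, pipette upright. Rise straight up, then away.

```bash
python3 -m inch '0 0 0 0 0 0 0; 0 0 0 -.03 0 0 0; 0 0 0 -.1 0 0 0; 0 0 0 -.2 0 0 0; 0 0 0 -.35 0 0 0; 0 0 0 -.45 0 0 0; 0 -.2 0 -.45 0 0 0; 0 -.4 .3 -.45 0 0 0; 0 -.4 .6 -.45 0 0 0; 0 -.4 .8 -.45 0 0 0; 0 -.4 .9 -.45 0 0 0; 0 -.4 .9 -.45 0 0 0' 10; python3 g.py .5254 .0783 .30 3.4
python3 - <<'E'
from station import arm
import pickle
from h import *
f=arm.grab_frame("scene");pickle.dump(f,open("scene7.pkl","wb"));crop(f,210,130,150,150,4,"scene16.png")
f=arm.grab_frame("top");pickle.dump(f,open("top7.pkl","wb"));crop(f,200,130,120,120,5,"top7.png")
E
```

```text
t: 24.2
eef_pos: [0.4237, -0.1661, 0.3431]
ee_rot: [3.141, -0.002, 0.062]
force: [1.0, 0.5, -0.2]
width: 0.0876
t 24.2 pos [ 0.4237 -0.1661  0.3431] rot [ 1.7999e+02 -1.4000e-01  3.5600e+00] F [ 0.96  0.55 -0.21] M [-0.03 -0.29 -0.03] w 0.0876 q [ 0.06 -0.08 -0.24  0.   -1.4   1.57]
shift [ 0.3886 -0.7919  0.1444] turn [ 0.0002 -0.0024  0.0027]
```

View pics/scene16.png

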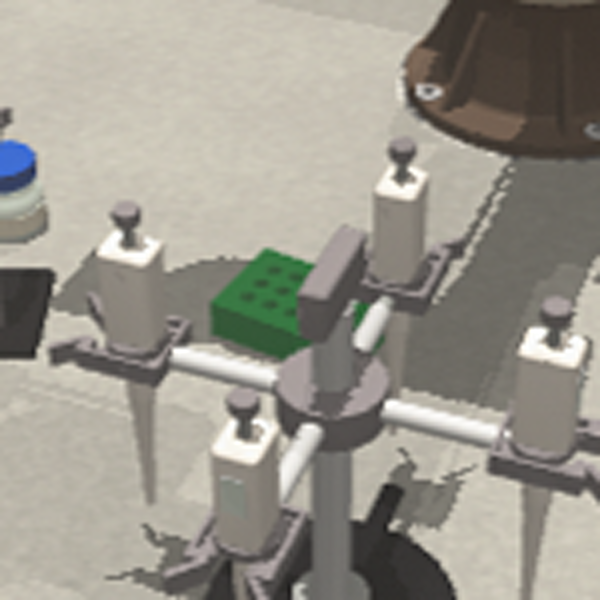

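View pics/top7.png

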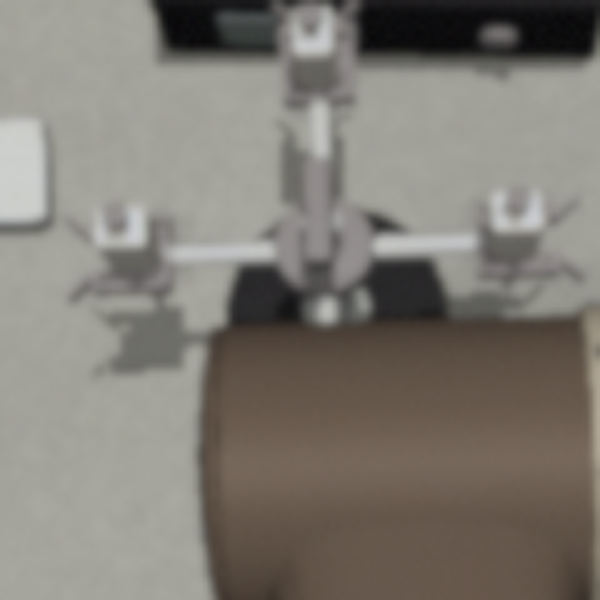

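```bash
python3 - <<'E'
from station import arm
from h import *
P=cloud(load("scene7"));m=(P[...,2]>.2635)&(P[...,2]<.28)&(abs(P[...,0]-.63)<.16)&(abs(P[...,1]-.085)<.16)
n,l,st,c=cv2.connectedComponentsWithStats(m.astype(np.uint8))
for i in range(1,n):
    if st[i,4]>5:print(st[i,4],P[l==i].mean(0).round(4),P[l==i][:,2].max().round(4))
m=(np.hypot(P[...,0]-.528,P[...,1]-.079)<.03)
for lo,hi in((.1,.15),(.19,.205),(.22,.24)):
    q=P[m&(P[...,2]>lo)&(P[...,2]<hi)];print(lo,len(q),q.mean(0).round(4))
print(arm.get_state()["qd"].round(3))
E
python3 -m inch '0 0 0 0 0 0 0; 0 0 0 0 0 0 0; 0 0 0 0 0 0 0'
python3 -c "
from station import arm
print(arm.job_done())"
```

```text
28 [0.5282 0.0783 0.2662] 0.269
31 [ 0.6412 -0.0263  0.2662] 0.2681
18 [0.614  0.0831 0.2643] 0.2652
28 [0.6455 0.0838 0.2641] 0.2649
37 [0.6277 0.1965 0.2664] 0.2689
42 [0.7462 0.0924 0.2664] 0.2681
0.1 76 [0.5307 0.0793 0.1278]
0.19 73 [0.5372 0.0815 0.1976]
0.22 101 [0.5364 0.0812 0.2299]
[ 0.095 -0.009 -0.011 -0.019  0.004 -0.109]
t: 24.6
eef_pos: [0.4247, -0.1632, 0.3419]
ee_rot: [-3.142, -0.0, 0.063]
force: [-0.0, 0.2, 0.2]
width: 0.0874
the job is handed in; nothing more can be done
None
```

The job is handed in at about 24.6 s of the 69 s allowed. The pipette hangs in the free fork with its collar home. No verdict was reported.

- **Carousel:** I gripped the bar, turned the tree about 72° anticlockwise at roughly 0.8 rad/s, and let go. The pictures showed the free fork over the index tab. I estimate the two are aligned to about 2°.
- **Pipette:** I gripped it across the flats, lifted it straight out of the stand and slid its neck into the fork. I felt the end of the slot about 106 mm from the axis, with up to about 6 N on the wrist. After backing off slightly, I lowered it until it touched down at the height that puts the collar at 180 mm, where the wrist read about 7 N. I then released it and moved clear.
- **Last checks:** The button reads 269 mm by depth, level with the three fixed pipettes at about 268 mm. The pipette looks upright, and the arm is about 0.25 m away with the gripper open. No bystander was touched on purpose, but I did not measure their positions at the end.
- **Disagreement:** The two cameras differed by about 5 mm in x. I settled this using the measured grip on the bar.
- **Not seen:** In the last top view the arm covered the free fork, so the final alignment there rests on the scene view and the neighbouring branches.

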